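# Pin a loose flanged bushing in its hub housing

## Task

Take the pin with the plain round head from the wooden pin block, set it in the hole in the flange of the loose bushing in the nest, and spin the bushing in its housing until the pin drops into one of the holes hidden under the flange; then press the pin fully home, so that its head sits flat on the flange. Feel for it and be gentle: never load the pin against the bushing or housing with more than about 2 kg (20 N), keep the bushing down in its housing, and do not disturb the other pins and things on the bench.

Things in the scene. Friction and masses are not known exactly. Their poses are not given: they have to be found in the camera images.
- pin_center (a point): The pin to use: bright steel, 54 mm long, upright in one of the three holes of the wooden block (any of them). Round shank 12 mm in diameter, 38 mm long, foot bevelled; above it a plain cylindrical head 20 mm in diameter and 16 mm tall, the part to grip. Point on its axis half-way up: 27 mm above the foot, 11 mm below the head's underside; z runs up to the head. About 70 g.
- flange_hole (a point): Centre of the top of the only hole (14 mm in diameter, straight through) in the bushing's flange, 44 mm from the bushing's axis; x points from the axis out through the hole, z up. The flange is 12 mm thick: a pin set in the hole stands with its foot on the housing's steel face, its head's underside 26 mm above the flange, until the hole is over a hole of the housing.
- hub_grip (a point): The bushing's round hub, the part to grip and turn: off-white plastic, faintly ribbed, 36 mm in diameter, rising 28 mm above the flange (bore only 15 mm wide). Point on its axis 16 mm above the top of the flange, 12 mm below the hub's top; x points towards the flange hole.
- bushing: The loose off-white plastic bushing: hub, flange 112 mm in diameter and 12 mm thick, and below it a sleeve 61 mm in diameter that hangs 20 mm down in the housing's 62 mm bore. Origin on its axis at the flange's underside; x points towards the flange hole. About 0.2 kg. It only lies there by its weight and turns freely either way, without end stops.
- nest_axis (a point): Axis of the housing's bore at the level of its steel top face, 52 mm above the bench. This face, hidden by the flange, has three equal pin holes, 15 mm in diameter and 34 mm deep, on the 44 mm circle, 120 degrees apart. How they are turned about the axis is not reported, cannot be seen and differs each time. Any of the three will do.
- nest: Aluminium base plate, 230 x 160 x 12 mm, fixed; origin under its centre, below the bore's axis; x along its long side. Two toggle clamps on it at +x and -x, 55 to 180 mm from the axis, up to 53 mm above the bench, hold the grey housing (40 mm high, 116 mm in diameter, foot 132 mm), which is fixed.
- housing_face (a point): The same point as nest_axis. When the flange hole comes within 1 to 2 mm of a housing hole the pin falls 11 to 15 mm by its own weight and locks the bushing, which then resists turning. A spring ball stops it there: it takes a push of roughly 3 to 9 N to pass the ball, then a few N, until the head's underside meets the flange.
- block_top (a point): Centre of the top of the wooden pin block, 150 x 46 mm, 30 mm high, fixed; x along its length. Three holes on its middle line at x = -48, 0 and +48 mm, 20 mm deep; a pin stands in each, its foot 10 mm and its head's underside 48 mm above the bench.
- pin_tee_center (a point): Another pin in the block, with a 40 mm cross bar at its top like a T; leave it. Point 27 mm above its foot.
- pin_ball_center (a point): Another pin in the block, with a round black ball of 25 mm at its top; leave it. Point 27 mm above its foot.
- spare_bushing: A second bushing lying flange down on the bench, 112 mm wide, 32 mm high; leave it. Centre of its underside.
- parts_bin: Yellow open bin of white caps, 170 x 110 x 75 mm; leave it. Centre of its underside.
- driver: Screwdriver with a black handle, 200 mm; leave it.
- spanner: Steel spanner, 180 mm; leave it.
- tape: Roll of brown tape, 100 mm wide, 48 mm high; leave it.
- carton: Small closed cardboard box, 120 x 90 x 70 mm; leave it.
Things that resemble listed ones, but are neither listed nor needed, are in the scene too. What is shaped like the bushing but pink or purple is not meant.

How it is judged:
By the outcome, as a careful person would: the job done as asked, in the order asked, and still so for the second after the job is handed in, with the robot touching nothing.
It also fails if it takes over 72 s, if anything falls off the work surface, if the arm or the gripper's body presses on something with over 40 N, if the wrist force passes 120 N, or if a joint passes its speed limit or range.

## Robot

A 7-joint arm with a two-finger parallel gripper is mounted at the origin on the work surface. World frame = base frame: x ahead of the robot, y to its left, z up, the work surface at z = 0. Lengths are in m, angles in rad, forces in N, time in s.
With the tool pointing down it reaches from about 0.35 to 0.9 m from the base axis. Payload 7.2 kg.
Tool frame: the origin (TCP) lies between the finger pads; the fingertips stand manip.tip_extent ahead of it and the grasp point (between the pads) lies 8 mm behind it (manip.tip_extent is the distance from the TCP to the fingertips, in m); z points along the fingers, y is the direction in which the jaws open and shut (so a half turn about z gives the same grasp; the last joint's range is limited). The gripper opens to 88 mm and grips with 3 to 60 N. Pads are 20 mm wide; open, the fingers measure 115 mm over their backs; the gripper's body (75 mm by 178 mm) begins 61 mm behind the grasp point.
Start: joints at [1.257, 0.411, -0.013, 1.596, 0.006, 1.134, -0.082], TCP at [0.152, -0.606, 0.197] pointing down, gripper open.
Joint ranges: [-2.95, 2.95], [-0.29, 1.99], [-1.47, 1.44], [0.14, 2.54], [-1.03, 4.17], [0.13, 1.85], [-2.86, 2.86]. Speed limits (rad/s): [2.39, 2.39, 3.01, 3.01, 3.14, 3.14, 3.14].

## Interface

Orientations are given as a unit quaternion [w, x, y, z].
In Python, from workcell import manip gives the robot as it stands. The module is installed in compiled form; this text tells all that it offers.
- The arm moves only by the tool move_arm, never from a script. Its argument "motion" is a list that holds one entry, the list of rows, each a list of 5 numbers: the closure, from -1 (fully open) to 1 (shut), so that 0 is half open, then the shift along the tool's x, y, z in m, then the turn about the tool's z in degrees. A call has 1 to 5 rows; each row is the pose to reach, as a shift and turn from the pose measured when the call began, along the tool's axes at that moment; what a row does not reach only later rows make up. A row lasts 1/10 s, in which the tool goes at most 50 mm and 8.59 degrees, less where a joint would pass 70% of its speed; a pose out of reach is approached as far as the arm can. A call with a gripper value outside its range is refused whole. The fingers move at their own pace and stop on an object; "squeeze" is the grip in N (left out, the last holds). Time passes only in rows, so rows that repeat a pose let the fingers close. It gives the time, the measured TCP pose, the force and the opening at its end, in the units of the state.
- manip.read_state(): the state, without advancing time (a new reading comes with each control period).
- manip.snapshot(name): name is "scene" or "top"; returns the picture (420x560x3 uint8, blue, green, red); there is no depth.
- manip.calibration(name): a dict with "mtx" (3x3 intrinsics, pixels), "k1" (the pictures are not rectified: a ray, as slopes to the right and down, at radius r is drawn at 1 + k1 r^2 times it, then the intrinsics apply), "extrinsics" (4x4, takes a point from camera to world coordinates). Camera axes: x right, y up, looking along -z (the intrinsics and any distortion apply to the point x, -y, -z); pixel columns grow to the right and rows downward; lengths in m; the calibration is good to about 2 mm. A picture is of the moment at which its call begins. calibration takes no time and is no camera call.
- manip.job_done(): hands the job in, once; it reports no verdict.
The state is a dict: "clock": time; "q": joint angles; "joint_vel": joint speeds; "joint_torque": joint torques, N m; "eef_pos": TCP position; "eef_rot": TCP orientation; "wrist_force": force on the tool from outside, world axes, zero at the start; "ft_torque": the same for the moment, N m; "grip_width": finger opening in m.
Only numpy, scipy, OpenCV 4.12 (cv2) and the standard library are available. Lean on these libraries where they do the work, as an engineer would, in place of code of your own. Each camera call takes 0.05 s, during which the arm holds its last target.

## Working session

There is one attempt and no reset: what is moved stays moved. The work goes in short steps, Python scripts to look and compute and a tool call to move; the robot and the scene stay as the last step left them, time stands still between calls to the robot, and variables do not carry over. Pictures are saved under pics/ and viewed, and the job is handed in when it is done.

Besides the shell and the picture viewer there is one more tool, called after "Emit:" as name(argument=value, ...) on one line, values as JSON. move_arm: Moves the arm, as the interface text tells. Its arguments: {"type":"object","properties":{"motion":{"type":"array"},"squeeze":{"type":"number"}},"required":["motion"]}

```bash
mkdir -p pics; cat > h.py <<'E'
import numpy as np, cv2
from workcell import manip
def snap(n,f):
    im=manip.snapshot(n); cv2.imwrite('pics/'+f,im); return im
E
python3 - <<'E'
from h import *
for n in("scene","top"):
    snap(n,n+"0.png"); c=manip.calibration(n); print(n,c)
s=manip.read_state(); print(s, manip.tip_extent)
E
```

```text
scene {'mtx': array([[536.38821379,   0.        , 292.81458303],
       [  0.        , 536.38821379, 217.20933045],
       [  0.        ,   0.        ,   1.        ]]), 'k1': -0.055332081700269216, 'extrinsics': array([[ 0.10826146, -0.79200961,  0.60083296,  1.32231691],
       [ 0.99398873,  0.07632657, -0.07848986, -0.07380411],
       [ 0.01630521,  0.60571861,  0.79551185,  1.17221307],
       [ 0.        ,  0.        ,  0.        ,  1.        ]])}
top {'mtx': array([[432.77239955,   0.        , 274.35348633],
       [  0.        , 432.77239955, 208.3936199 ],
       [  0.        ,   0.        ,   1.        ]]), 'k1': 0.04378097054280118, 'extrinsics': array([[-0.01262793,  0.99598629, -0.08861069,  0.3749953 ],
       [-0.99985163, -0.01153908,  0.01278948,  0.06099416],
       [ 0.01171566,  0.08875905,  0.99598422,  1.35508597],
       [ 0.        ,  0.        ,  0.        ,  1.        ]])}
{'clock': 0.1, 'q': array([ 1.25679241,  0.41184954, -0.01271537,  1.59694856,  0.00561685,
        1.13426509, -0.08218406]), 'joint_vel': array([ 0.00159292, -0.00167288, -0.00058954, -0.00026341, -0.00144722,
       -0.00103122,  0.00051245]), 'joint_torque': array([ 1.93881366e-03, -5.89102578e+01,  6.43241163e-01, -2.91710275e+01,
       -5.39323955e-02,  1.45768700e-02,  5.70695124e-05]), 'eef_pos': array([ 0.15192633, -0.60576109,  0.19657954]), 'eef_rot': array([-7.02689598e-04,  9.92453717e-01,  1.22617715e-01, -1.44549144e-04]), 'wrist_force': array([ 0.97770026, -0.56866264,  0.22291247]), 'ft_torque': array([-0.05833214,  0.04679947, -0.02455346]), 'grip_width': 0.08789236249666951} 0.011
```

View pics/scene0.png

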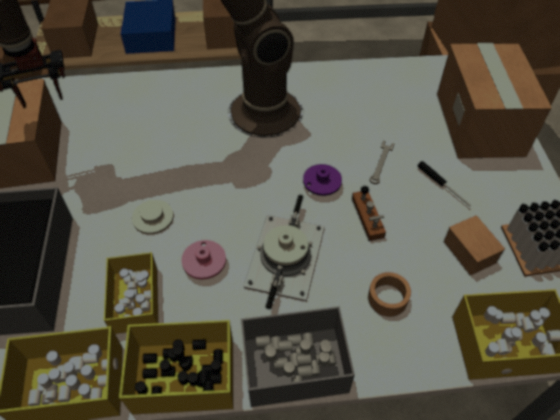

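View pics/top0.png

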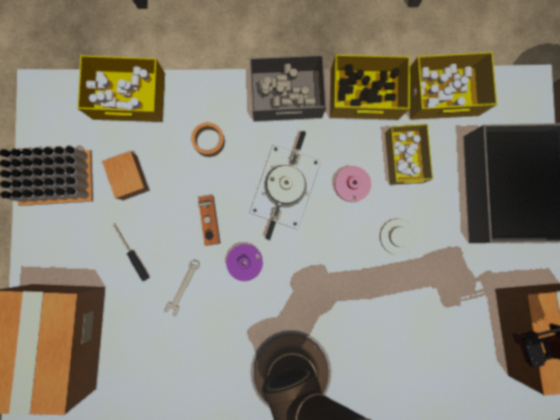

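Both views show the nest (top: about 285,184; scene: about 286,245) and the pin block (top: about 209,220; scene: about 368,212). I'll enlarge both.

```bash
python3 - <<'E'
import cv2,numpy as np
t=cv2.imread('pics/top0.png'); s=cv2.imread('pics/scene0.png')
def z(im,x,y,w,h,k): return cv2.resize(im[y:y+h,x:x+w],None,fx=k,fy=k,interpolation=cv2.INTER_CUBIC)
cv2.imwrite('pics/c1.png',np.hstack([z(t,185,185,50,70,8),z(s,340,175,50,70,8)]))
cv2.imwrite('pics/c2.png',np.hstack([z(t,255,150,60,70,6.6),z(s,250,205,60,70,6.6)]))
E
```

```text
(no output)
```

View pics/c1.png

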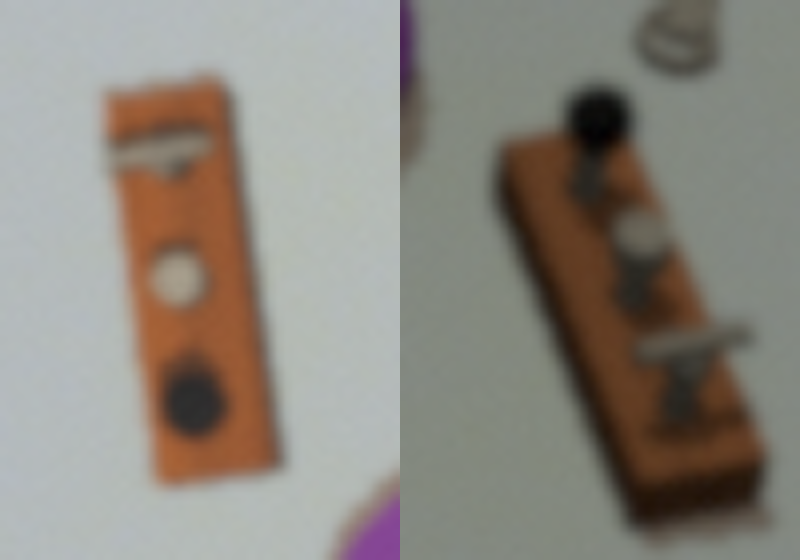

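View pics/c2.png

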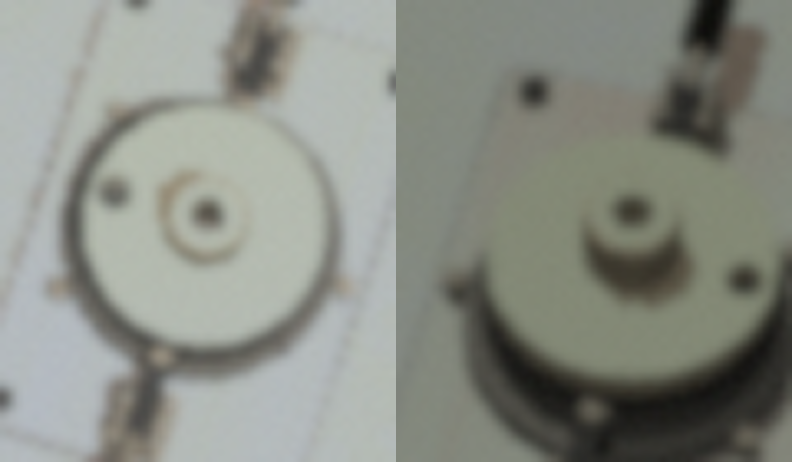

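The plain round pin is in the middle of the block, at about (207,219.5) in top and (370,203.5) in scene, between the tee and ball pins. The flange hole is at about (272,179) in top and (302.5,247) in scene. Next I measure sub-pixel positions in both views.

```bash
cat >> h.py <<'E'
def ray(n,u,v):
    c=manip.calibration(n); K=c['mtx']
    x=(u-K[0,2])/K[0,0]; y=(v-K[1,2])/K[1,1]; a,b=x,y
    for _ in range(20):
        f=1+c['k1']*(a*a+b*b); a,b=x/f,y/f
    E=np.array(c['extrinsics']); d=E[:3,:3]@np.array([a,-b,-1.]); return E[:3,3],d
def at(n,uv,z):
    o,d=ray(n,*uv); return o+d*(z-o[2])/d[2]
def proj(n,P):
    c=manip.calibration(n);K=c['mtx'];E=np.array(c['extrinsics'])
    p=(np.asarray(P,float)-E[:3,3])@E[:3,:3]; a=p[...,0]/-p[...,2]; b=-p[...,1]/-p[...,2]
    f=1+c['k1']*(a*a+b*b); return np.stack([a*f*K[0,0]+K[0,2],b*f*K[1,1]+K[1,2]],-1)
def tri(a,b):
    (o1,d1),(o2,d2)=ray("top",*a),ray("scene",*b)
    A=np.stack([d1,-d2],1); t=np.linalg.lstsq(A,o2-o1,rcond=None)[0]
    p,q=o1+d1*t[0],o2+d2*t[1]; return (p+q)/2,np.linalg.norm(p-q)
def dark(im,u,v,r=4):  # weighted centroid of dark blob
    g=im.astype(float).sum(2); y,x=np.mgrid[int(v)-r:int(v)+r+1,int(u)-r:int(u)+r+1]
    w=g[y,x]; w=np.clip(np.percentile(w,60)-w-25,0,None); return (x*w).sum()/w.sum(),(y*w).sum()/w.sum()
E
python3 - <<'E'
from h import *
t=cv2.imread('pics/top0.png'); s=cv2.imread('pics/scene0.png')
h_t=dark(t,272,179,3);h_s=dark(s,302.5,247,3);b_t=dark(t,286,182,3);b_s=dark(s,285.5,236.5,3)
print(h_t,h_s,b_t,b_s)
print("hole",at("top",h_t,.062),at("scene",h_s,.062),tri(h_t,h_s))
print("bore",at("top",b_t,.09),at("scene",b_s,.09),tri(b_t,b_s))
# pin head by brightness/low saturation in top, scene
for n,im,u,v in(("top",t,207,219.5),("scene",s,370,203.5)):
    f=im.astype(float); g=f[...,0]-0.55*f[...,2] 
    r=4;y,x=np.mgrid[int(v)-r:int(v)+r+1,int(u)-r:int(u)+r+1]
    w=g[y,x]; print(n); print(w.astype(int))
    w=np.clip(w-(w.max()*.35),0,None); c=((x*w).sum()/w.sum(),(y*w).sum()/w.sum()); print(c,at(n,c,.064))
# flange disc
for n,im,P in(("top",t,None),("scene",s,None)):
    pass
E
```

```text
(np.float64(271.65655690352395), np.float64(178.6922299248989)) (np.float64(302.349838669645), np.float64(246.96214941672866)) (np.float64(286.0438813917194), np.float64(181.92775176718993)) (np.float64(285.3125487139517), np.float64(236.53078721745908))
hole [0.58010677 0.05139141 0.062     ] [0.57893756 0.04933415 0.062     ] (array([0.57978252, 0.05030964, 0.06304599]), np.float64(0.002201706822966451))
bore [0.56556355 0.00925512 0.09      ] [0.56275148 0.0080501  0.09      ] (array([0.56500166, 0.00859892, 0.09303829]), np.float64(0.0015744628221168733))
top
[[-29 -25 -16  -9  -6  -7 -16 -25 -30]
 [-24 -10   5  14  18  11  -1 -20 -28]
 [-18   3  23  34  36  30  16  -8 -26]
 [-10  16  36  44  45  43  31   7 -16]
 [ -2  24  41  46  48  47  38  17 -10]
 [ -3  23  40  46  47  46  39  19  -8]
 [-13  10  31  41  45  42  33  11 -13]
 [-23  -9  10  26  32  28  14  -4 -22]
 [-29 -26 -17  -4   2   0  -9 -21 -27]]
(np.float64(206.89036148489618), np.float64(219.3859545181554)) [0.45930682 0.24586185 0.064     ]
scene
[[-11 -10 -11 -11  -7   8  31  48  54]
 [ -7  -7  -3  -1  -1   4  23  41  52]
 [ -4   3  10  13  12  13  20  37  50]
 [  2  13  22  25  25  24  25  35  47]
 [  5  20  27  29  30  29  31  36  46]
 [  6  21  28  29  30  31  30  34  40]
 [  1  19  25  27  29  29  27  24  29]
 [ -4  11  19  24  26  25  20  13  16]
 [ -5   5  12  16  17  16  11   0   2]]
(np.float64(372.2001583383784), np.float64(202.276440180692)) [0.4558801  0.25159244 0.064     ]
```

```bash
python3 - <<'E'
from h import *
t=cv2.imread('pics/top0.png')
a=(206.9,219.4)
for b in((369.6,203.2),(370,203.5)): print(at("scene",b,.064),tri(a,b))
hsv=cv2.cvtColor(t,cv2.COLOR_BGR2HSV); m=((hsv[...,1]>110)&(hsv[...,0]<20)).astype(np.uint8)
n,l,st,c=cv2.connectedComponentsWithStats(m[190:250,190:230]); print(st)
i=1+np.argmax(st[1:,4]); pts=np.argwhere(l==i)[:,::-1].astype(np.float32)+[190,190]
r=cv2.minAreaRect(pts.astype(np.float32)); bx=cv2.boxPoints(r); W=np.array([at("top",p,.03) for p in bx]); print(r);print(W.round(4),W.mean(0))
for i in range(4):
    d=W[(i+1)%4]-W[i]; print(np.linalg.norm(d),np.degrees(np.arctan2(d[1],d[0])))
E
```

```text
[0.45833205 0.24403869 0.064     ] (array([0.45904193, 0.24476318, 0.06485136]), np.float64(0.001903505402335431))
[0.45944225 0.2449039  0.064     ] (array([0.45920862, 0.24544394, 0.063672  ]), np.float64(0.0008759042075026887))
[[   0    0   40   60 1865]
 [   9    6   20   49  535]]
((208.49085998535156, 219.93307495117188), (48.10029983520508, 14.231924057006836), 82.23483276367188)
[[0.5305 0.2774 0.03  ]
 [0.536  0.2343 0.03  ]
 [0.3897 0.2145 0.03  ]
 [0.3844 0.2572 0.03  ]] [0.46015028 0.2458578  0.03      ]
0.04349125112373275 -82.76312571704024
0.1476591382082286 -172.3029903759529
0.0430759751083828 96.99949897693985
0.14748460920780448 7.85903415208764
```

Emit:
move_arm(motion=[[[-1,0.347,-0.28,0,6.6],[-1,0.347,-0.28,0,6.6],[-1,0.347,-0.28,0,6.6],[-1,0.347,-0.28,0,6.6],[-1,0.347,-0.28,0,6.6]]], squeeze=15)

```text
clock: 0.6
eef_pos: [0.3031, -0.4046, 0.1969]
eef_rot: [-0.001, 0.998, 0.065, -0.0]
wrist_force: [1.0, 0.1, 0.2]
grip_width: 0.0877
```

```bash
cat >> h.py <<'E'
from scipy.spatial.transform import Rotation as R
def st():
    s=manip.read_state(); w,x,y,z=s['eef_rot']; M=R.from_quat([x,y,z,w]).as_matrix(); s['M']=M
    s['yaw']=np.degrees(np.arctan2(M[1,0],M[0,0])); return s
def go(x,y,z,yaw=None):
    s=st(); d=s['M'].T@(np.array([x,y,z])-s['eef_pos']); tr=0 if yaw is None else -((yaw-s['yaw']+180)%360-180)
    print('t',round(s['clock'],2),'pos',s['eef_pos'].round(4),'yaw',round(s['yaw'],2),'tilt',np.degrees(np.arccos(-s['M'][2,2])).round(2),'q7',s['q'][6].round(2),'F',s['wrist_force'].round(1),'T',s['ft_torque'].round(2),'w',s['grip_width'].round(4),'-> shift',d.round(4),'turn',round(tr,2))
E
python3 -c "
from h import *
go(.459,.245,.12,7.5)"
```

```text
Traceback (most recent call last):
  File "h.py", line 30, in go
    print('t',round(s['clock'],2),'pos',s['eef_pos'].round(4),'yaw',round(s['yaw'],2),'tilt',np.degrees(np.arccos(-s['M'][2,2])).round(2),'q7',s['q'][6].round(2),'F',s['wrist_force'].round(1),'T',s['ft_torque'].round(2),'w',s['grip_width'].round(4),'-> shift',d.round(4),'turn',round(tr,2))
                                                                                                                                                                                                                                ^^^^^^^^^^^^^^^^^^^^^
AttributeError: 'float' object has no attribute 'round'
```

```bash
sed -i "s/s\['grip_width'\].round(4)/round(s['grip_width'],4)/" h.py; python3 -c "
from h import *
go(.459,.245,.12,7.5)"
```

```text
t 0.6 pos [ 0.3031 -0.4046  0.1969] yaw 7.48 tilt 0.1 q7 -0.63 F [1.  0.1 0.2] T [ 0.   -0.04  0.06] w 0.0877 -> shift [ 0.2391 -0.6236  0.0778] turn -0.02
```

Emit:
move_arm(motion=[[[-1,0.23,-0.48,0,0],[-1,0.23,-0.48,0,0],[-1,0.239,-0.6236,0,0],[-1,0.239,-0.6236,0,0],[-1,0.239,-0.6236,0,0]]])

```text
clock: 1.1
eef_pos: [0.3663, -0.1632, 0.1973]
eef_rot: [-0.001, 0.998, 0.065, -0.0]
wrist_force: [1.4, -0.8, -1.0]
grip_width: 0.088
```

```bash
python3 -c "
from h import *
go(.459,.245,.12,7.5)"
```

```text
t 1.1 pos [ 0.3663 -0.1632  0.1973] yaw 7.47 tilt 0.08 q7 -1.16 F [ 1.4 -0.8 -1. ] T [ 0.01 -0.09  0.03] w 0.088 -> shift [ 0.145  -0.3926  0.0778] turn -0.03
```

Emit:
move_arm(motion=[[[-1,0.145,-0.3926,0,0],[-1,0.145,-0.3926,0,0],[-1,0.145,-0.3926,0,0],[-1,0.145,-0.3926,0,0],[-1,0.145,-0.3926,0,0]]])

```text
clock: 1.6
eef_pos: [0.4215, 0.0806, 0.1977]
eef_rot: [-0.0, 0.998, 0.065, -0.0]
wrist_force: [1.5, -0.1, 0.3]
grip_width: 0.0879
```

```bash
python3 -c "
from h import *
go(.459,.245,.12,7.5)"
```

```text
t 1.6 pos [0.4215 0.0806 0.1977] yaw 7.45 tilt 0.05 q7 -1.82 F [ 1.5 -0.1  0.3] T [-0.03 -0.06 -0.02] w 0.0879 -> shift [ 0.0585 -0.1581  0.0779] turn -0.05
```

Emit:
move_arm(motion=[[[-1,0.0585,-0.158,0,0],[-1,0.0585,-0.158,0,0],[-1,0.0585,-0.158,0.03,0],[-1,0.0585,-0.158,0.078,0],[-1,0.0585,-0.158,0.078,0]]])

```text
clock: 2.1
eef_pos: [0.4564, 0.2463, 0.1159]
eef_rot: [-0.0, 0.998, 0.067, -0.003]
wrist_force: [0.6, -1.1, 0.4]
grip_width: 0.0878
```

```bash
python3 -c "
from h import *
go(.459,.245,.049,7.5)
for n in('top','scene'):
  im=snap(n,n+'1.png')
t=cv2.imread('pics/top1.png'); s=cv2.imread('pics/scene1.png')
def z(im,x,y,w,h,k): return cv2.resize(im[y:y+h,x:x+w],None,fx=k,fy=k,interpolation=cv2.INTER_CUBIC)
cv2.imwrite('pics/c3.png',np.hstack([z(t,175,180,66,80,6),z(s,335,165,66,80,6)]))
"
```

```text
t 2.1 pos [0.4564 0.2463 0.1159] yaw 7.66 tilt 0.35 q7 -2.3 F [ 0.6 -1.1  0.4] T [-0.03  0.02  0.02] w 0.0878 -> shift [0.0028 0.0017 0.0668] turn 0.16
```

View pics/c3.png

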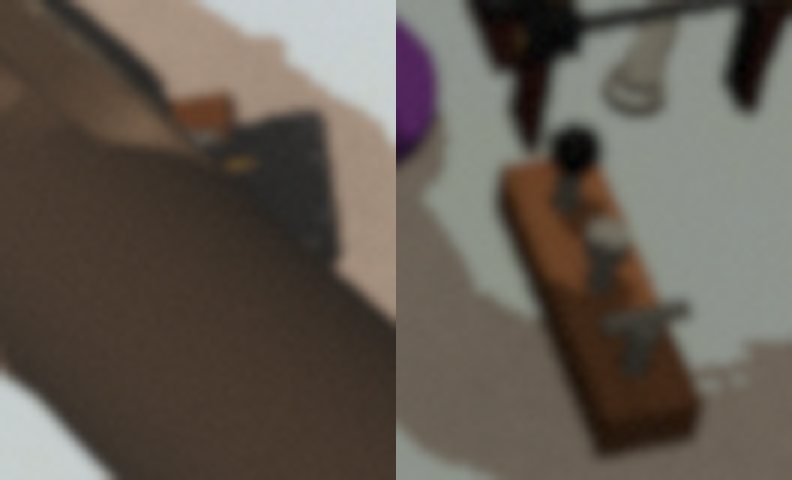

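The middle pin (scene about 370,204) stands between the open fingertips, seen at about (357,188) and (393,183). Descending now.

Emit:
move_arm(motion=[[[-1,0.0028,0.0017,0.03,0.2],[-1,0.0028,0.0017,0.05,0.2],[-1,0.0028,0.0017,0.0665,0.2],[-1,0.0028,0.0017,0.0665,0.2]]])

```text
clock: 2.6
eef_pos: [0.46, 0.2407, 0.0513]
eef_rot: [0.001, 0.998, 0.063, -0.003]
wrist_force: [-0.5, -0.4, 0.5]
grip_width: 0.0881
```

```bash
python3 -c "
from h import *
go(.459,.245,.049,7.5)
"
```

```text
t 2.6 pos [0.46   0.2407 0.0513] yaw 7.21 tilt 0.38 q7 -2.36 F [-0.5 -0.4  0.5] T [-0.01  0.02 -0.  ] w 0.0881 -> shift [-0.0004 -0.0044  0.0023] turn -0.29
```

Emit:
move_arm(motion=[[[-0.3,-0.0004,-0.0044,0.0023,-0.3],[-0.2,-0.0004,-0.0044,0.0023,-0.3],[0.2,-0.0004,-0.0044,0.0023,-0.3]]], squeeze=5)

```text
clock: 2.9
eef_pos: [0.4597, 0.2452, 0.0502]
eef_rot: [0.001, 0.998, 0.065, -0.002]
wrist_force: [0.3, 0.8, 0.5]
grip_width: 0.0672
```

```bash
python3 -c "
from h import *
go(.459,.245,.049,7.5)
s=snap('scene','scene2.png')
def z(im,x,y,w,h,k): return cv2.resize(im[y:y+h,x:x+w],None,fx=k,fy=k,interpolation=cv2.INTER_CUBIC)
cv2.imwrite('pics/c4.png',z(s,330,160,80,70,9))
"
```

```text
t 2.9 pos [0.4597 0.2452 0.0502] yaw 7.49 tilt 0.27 q7 -2.37 F [0.3 0.8 0.5] T [-0.01  0.01  0.06] w 0.0672 -> shift [-0.0007  0.0001  0.0012] turn -0.01
```

View pics/c4.png

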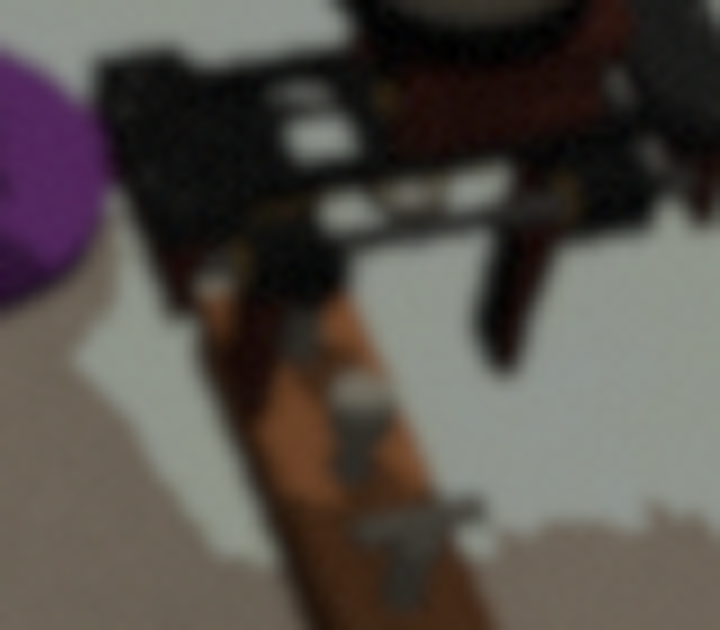

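```bash
python3 -c "
from h import *
s=st();M=s['M'];p=s['eef_pos'];print(M.round(3))
k=9;f=lambda P:((proj('scene',P)-[330,160]+.5)*k-.5).round(0)
w=.0672/2
for nm,o in(('tipL',[0,w,.011]),('tipR',[0,-w,.011]),('tipLb',[0,w+.013,.011]),('tipRb',[0,-w-.013,.011]),('tcp',[0,0,0])): print(nm,f(p+M@np.array(o)))
print('head',f([.459,.245,.064]),f([.459,.245,.048]))
"
```

```text
[[ 0.991  0.13  -0.005]
 [ 0.13  -0.991 -0.002]
 [-0.005  0.002 -1.   ]]
tipL [247. 468.]
tipR [459. 428.]
tipLb [206. 475.]
tipRb [500. 421.]
tcp [359. 425.]
head [364. 394.] [357. 428.]
```

```bash
python3 -c "
from h import *
s=cv2.imread('pics/scene2.png')
c=s[180:215,345:400]; c=cv2.resize(c,None,fx=14,fy=14,interpolation=cv2.INTER_CUBIC)
c=cv2.convertScaleAbs(c,alpha=1.8,beta=10); 
t=st();M=t['M'];p=t['eef_pos'];w=.0672/2
for sg in(1,-1):
  for b in(0,.0135):
    for xx in(-.01,.01):
      for zz in(.011,-.05):
        u=proj('scene',p+M@np.array([xx,sg*(w+b),zz])); q=((u-[345,180]+.5)*14-.5).astype(int); cv2.circle(c,tuple(int(v) for v in q),4,(0,255,0) if zz>0 else (255,0,0),-1)
cv2.imwrite('pics/c5.png',c)
"
```

```text
(no output)
```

View pics/c5.png

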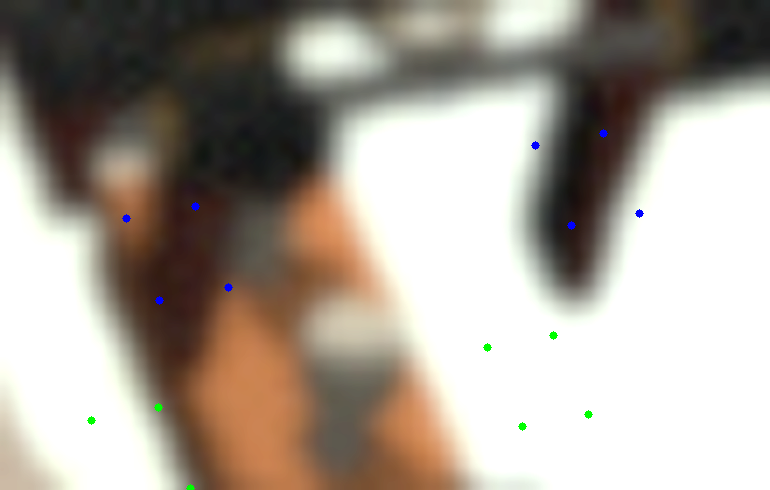

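```bash
python3 -c "
from h import *
def f(a,b):
  for z in(.03,.04,.05,.06,.07,.08,.1,.12,.14):
    A=at('scene',a,z);B=at('scene',b,z);print(z,((A+B)/2).round(4),np.linalg.norm(A-B).round(4), np.degrees(np.arctan2(*(A-B)[1::-1])))
f((345+575/14,180+300/14),(345+175/14,180+375/14))
print()
f((335+(745-396)/6,165+108/6),(335+(530-396)/6,165+148/6))
"
```

```text
0.03 [0.4355 0.2594 0.03  ] 0.0828 97.67638594806304
0.04 [0.4433 0.2565 0.04  ] 0.0821 97.67638594806301
0.05 [0.451  0.2535 0.05  ] 0.0814 97.67638594806307
0.06 [0.4588 0.2506 0.06  ] 0.0807 97.67638594806304
0.07 [0.4666 0.2477 0.07  ] 0.0799 97.67638594806301
0.08 [0.4743 0.2448 0.08  ] 0.0792 97.67638594806306
0.1 [0.4899 0.239  0.1   ] 0.0778 97.67638594806301
0.12 [0.5054 0.2331 0.12  ] 0.0763 97.67638594806296
0.14 [0.5209 0.2273 0.14  ] 0.0749 97.676385948063

0.03 [0.3733 0.282  0.03  ] 0.107 97.97835411563909
0.04 [0.3816 0.2788 0.04  ] 0.1061 97.9783541156391
0.05 [0.3899 0.2757 0.05  ] 0.1052 97.97835411563906
0.06 [0.3982 0.2726 0.06  ] 0.1042 97.97835411563912
0.07 [0.4065 0.2695 0.07  ] 0.1033 97.97835411563906
0.08 [0.4148 0.2664 0.08  ] 0.1024 97.97835411563908
0.1 [0.4315 0.2602 0.1   ] 0.1005 97.97835411563904
0.12 [0.4481 0.2539 0.12  ] 0.0986 97.97835411563905
0.14 [0.4647 0.2477 0.14  ] 0.0967 97.97835411563906
```

The fingertips look higher than tip_extent suggests, though this may be the linkage of a part-open gripper. I'll close further without contact and look again.

Emit:
move_arm(motion=[[[0.2,0,0,0.001,0],[0.3,0,0,0.001,0],[0.3,0,0,0.001,0],[0.3,0,0,0.001,0],[0.3,0,0,0.001,0]]])

```text
clock: 3.45
eef_pos: [0.4595, 0.2451, 0.049]
eef_rot: [0.001, 0.998, 0.065, -0.002]
wrist_force: [0.7, 0.7, 0.3]
grip_width: 0.031
```

```bash
python3 -c "
from h import *
go(.459,.245,.049,7.5)
s=snap('scene','scene3.png')
c=s[180:215,345:400]; c=cv2.resize(c,None,fx=14,fy=14,interpolation=cv2.INTER_CUBIC)
c=cv2.convertScaleAbs(c,alpha=1.8,beta=10); cv2.imwrite('pics/c6.png',c)
"
```

```text
t 3.45 pos [0.4595 0.2451 0.049 ] yaw 7.5 tilt 0.3 q7 -2.37 F [0.7 0.7 0.3] T [ 0.02 -0.   -0.02] w 0.031 -> shift [-0.0005  0.     -0.    ] turn 0.0
```

View pics/c6.png

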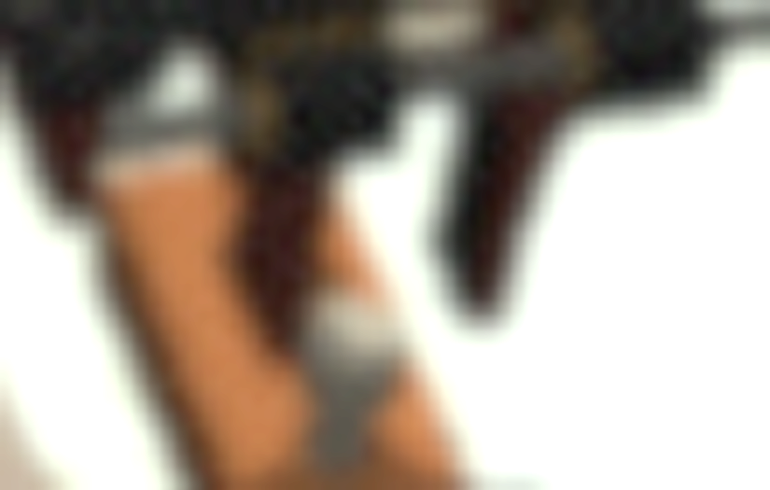

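```bash
python3 -c "
from h import *
t=cv2.imread('pics/top0.png'); s=cv2.imread('pics/scene0.png')
out=[]
for im,n,x0,y0 in((t,'top',490,300),(s,'scene',0,30)):
  c=im[y0:y0+80,x0:x0+70]; c=cv2.resize(c,None,fx=5.5,fy=5.5,interpolation=cv2.INTER_CUBIC); c=cv2.convertScaleAbs(c,alpha=1.8,beta=10)
  M=R.from_quat([.99245,.12262,0,0]).as_matrix(); p=np.array([.15193,-.60576,.19658])
  for o,col in(([0,.044,.011],(0,255,0)),([0,-.044,.011],(0,255,0)),([0,0,.011],(255,255,0)),([0,.044,-.05],(255,0,0)),([0,-.044,-.05],(255,0,0))):
    q=((proj(n,p+M@np.array(o))-[x0,y0]+.5)*5.5-.5).astype(int); print(n,o,q); cv2.circle(c,tuple(int(v) for v in q),4,col,-1)
  out.append(c)
cv2.imwrite('pics/c7.png',np.hstack(out))
"
```

```text
top [0, 0.044, 0.011] [282 143]
top [0, -0.044, 0.011] [103 189]
top [0, 0, 0.011] [192 166]
top [0, 0.044, -0.05] [368 168]
top [0, -0.044, -0.05] [178 217]
scene [0, 0.044, 0.011] [171 471]
scene [0, -0.044, 0.011] [351 430]
scene [0, 0, 0.011] [262 451]
scene [0, 0.044, -0.05] [126 376]
scene [0, -0.044, -0.05] [312 334]
```

View pics/c7.png

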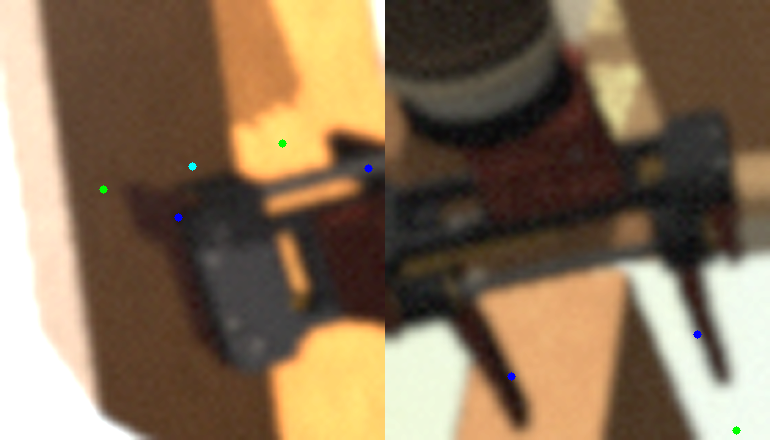

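```bash
python3 -c "
from h import *
M=R.from_quat([.99245,.12262,0,0]).as_matrix(); p=np.array([.15193,-.60576,.19658])
for ty in(185,195,205):
 for tx in (122,130):
  P,e=tri((490+tx/5.5,300+ty/5.5),(337/5.5,30+380/5.5)); print(tx,ty,P.round(4),e.round(4),(M.T@(P-p)).round(4))
"; python3 -c "
import workcell.manip as m;print([a for a in dir(m) if a[0]!='_'])" 2>&1 | tail -1
```

```text
122 185 [ 0.1496 -0.5548  0.2226] 0.0033 [ 0.0101 -0.05   -0.026 ]
130 185 [ 0.15   -0.556   0.2237] 0.0002 [ 0.0102 -0.0488 -0.0271]
122 195 [ 0.1442 -0.5569  0.2182] 0.0035 [ 0.0044 -0.0493 -0.0216]
130 195 [ 0.1446 -0.5581  0.2193] 0.0003 [ 0.0045 -0.048  -0.0227]
122 205 [ 0.1388 -0.5591  0.2137] 0.0037 [-0.0014 -0.0485 -0.0172]
130 205 [ 0.1392 -0.5603  0.2149] 0.0005 [-0.0013 -0.0472 -0.0183]
ModuleNotFoundError: No module named 'workcell.manip'; 'workcell' is not a package
```

Both views put the fingertips about 30 mm higher along the tool than TCP + tip_extent. A gentle close will settle it: if it stops at 20 mm, the pads are on the head.

Emit:
move_arm(motion=[[[0.45,0,0,0,0],[0.6,0,0,0,0],[0.7,0,0,0,0]]], squeeze=4)

```text
clock: 3.8
eef_pos: [0.4595, 0.2451, 0.0489]
eef_rot: [0.001, 0.998, 0.065, -0.002]
wrist_force: [-0.3, -0.8, 0.7]
grip_width: 0.0141
```

```bash
python3 -c "
from h import *
go(.459,.245,.049,7.5)
s=snap('scene','scene4.png')
c=s[180:215,345:400]; c=cv2.resize(c,None,fx=14,fy=14,interpolation=cv2.INTER_CUBIC)
c=cv2.convertScaleAbs(c,alpha=1.8,beta=10); cv2.imwrite('pics/c8.png',c)
"
```

```text
t 3.8 pos [0.4595 0.2451 0.0489] yaw 7.5 tilt 0.31 q7 -2.37 F [-0.3 -0.8  0.7] T [ 0.03  0.02 -0.06] w 0.0141 -> shift [-0.0005  0.     -0.0001] turn -0.0
```

View pics/c8.png

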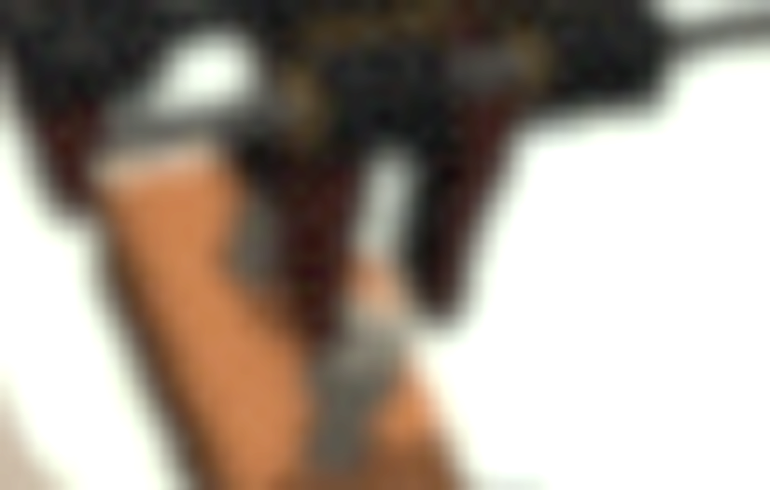

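The jaws passed 20 mm (14 mm now), so the tips really are above the head: they sit about 20 mm above the reported TCP, not 11 mm below it. I'll work with the measured tip offset, reopening and descending in small monitored steps.

Emit:
move_arm(motion=[[[0.1,0,0,0,0],[0.1,0,0,0,0],[0.1,0,0,0,0],[0.1,0,0,0.004,0],[0.1,0,0,0.008,0]]])

```text
clock: 4.35
eef_pos: [0.4595, 0.2451, 0.0407]
eef_rot: [0.001, 0.998, 0.065, -0.002]
wrist_force: [0.4, -0.0, 0.1]
grip_width: 0.0395
```

Emit:
move_arm(motion=[[[0.1,-0.0005,0,0.004,0],[0.1,-0.0005,0,0.008,0],[0.1,-0.0005,0,0.012,0],[0.1,-0.0005,0,0.012,0]]])

```text
clock: 4.75
eef_pos: [0.4586, 0.2448, 0.028]
eef_rot: [0.001, 0.998, 0.065, -0.003]
wrist_force: [0.2, -0.0, 1.1]
grip_width: 0.0395
```

```bash
python3 -c "
from h import *
go(.459,.245,.024,7.5)
s=snap('scene','scene5.png')
c=s[180:215,345:400]; c=cv2.resize(c,None,fx=14,fy=14,interpolation=cv2.INTER_CUBIC)
c=cv2.convertScaleAbs(c,alpha=1.8,beta=10); cv2.imwrite('pics/c9.png',c)
"
```

```text
t 4.75 pos [0.4586 0.2448 0.028 ] yaw 7.5 tilt 0.35 q7 -2.39 F [ 0.2 -0.   1.1] T [ 0.04 -0.   -0.02] w 0.0395 -> shift [ 0.0004 -0.0002  0.004 ] turn 0.0
```

View pics/c9.png

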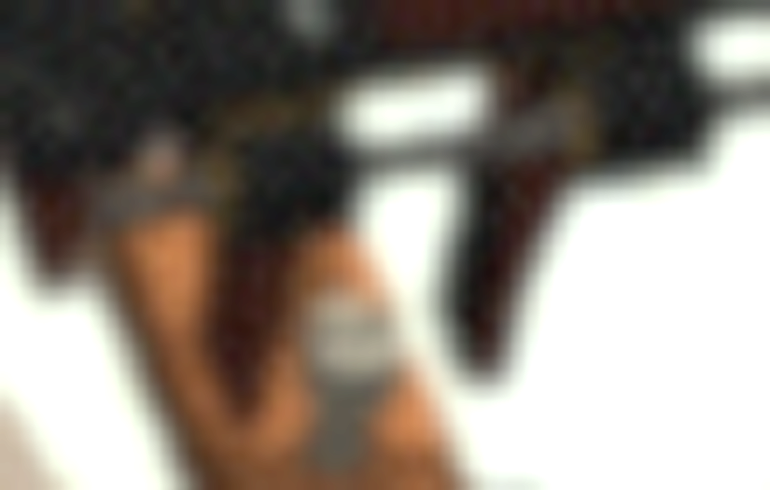

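```bash
python3 -c "
from h import *
for z in(.035,.04,.045,.05,.055,.06): print(z,at('scene',(345+362/14,180+400/14),z).round(4))
"
```

```text
0.035 [0.4544 0.2521 0.035 ]
0.04 [0.4583 0.2507 0.04  ]
0.045 [0.4621 0.2493 0.045 ]
0.05 [0.4659 0.2478 0.05  ]
0.055 [0.4697 0.2464 0.055 ]
0.06 [0.4735 0.245  0.06  ]
```

Emit:
move_arm(motion=[[[0.1,0.0004,0,0.004,0],[0.1,0.0004,0,0.008,0],[0.1,0.0004,0,0.008,0]]])

```text
clock: 5.1
eef_pos: [0.4588, 0.2447, 0.0198]
eef_rot: [0.001, 0.998, 0.065, -0.003]
wrist_force: [0.2, -0.0, 1.0]
grip_width: 0.0395
```

Emit:
move_arm(motion=[[[0.5,0,0,0,0],[0.7,0,0,0,0],[0.8,0,0,0,0],[0.8,0,0,0,0]]], squeeze=6)

```text
clock: 5.5
eef_pos: [0.4589, 0.2447, 0.0199]
eef_rot: [0.001, 0.998, 0.065, -0.003]
wrist_force: [-0.1, 0.4, 0.3]
grip_width: 0.02
```

```bash
python3 -c "
from h import *
go(.459,.245,.12,7.5)
"
```

```text
t 5.5 pos [0.4589 0.2447 0.0199] yaw 7.5 tilt 0.37 q7 -2.4 F [-0.1  0.4  0.3] T [ 0.03 -0.02  0.02] w 0.02 -> shift [-0.0005 -0.     -0.1001] turn -0.0
```

The jaws hold the head at 20.0 mm, so the foot is about 10 mm below the reported TCP. Firm up the grip and lift.

Emit:
move_arm(motion=[[[0.9,0,0,0,0],[0.9,0,0,0,0],[0.9,0,0,-0.01,0],[0.9,0,0,-0.025,0],[0.9,0,0,-0.045,0]]], squeeze=25)

```text
clock: 6.0
eef_pos: [0.4588, 0.2448, 0.0659]
eef_rot: [0.001, 0.998, 0.066, -0.003]
wrist_force: [-0.2, 0.4, -0.3]
grip_width: 0.019
```

Emit:
move_arm(motion=[[[0.9,0,0,-0.02,0],[0.9,0,0,-0.05,0],[0.9,0,0,-0.07,0],[0.9,0,0,-0.07,0]]])

```text
clock: 6.4
eef_pos: [0.4609, 0.2464, 0.1399]
eef_rot: [0.0, 0.998, 0.066, -0.0]
wrist_force: [-0.3, 0.8, -1.3]
grip_width: 0.0194
```

```bash
python3 -c "
from h import *
go(.5798,.0503,.12,70.5)
s=snap('scene','scene6.png')
c=s[150:220,330:420]; c=cv2.resize(c,None,fx=8,fy=8,interpolation=cv2.INTER_CUBIC)
c=cv2.convertScaleAbs(c,alpha=1.8,beta=10); cv2.imwrite('pics/c10.png',c)
"
```

```text
t 6.4 pos [0.4609 0.2464 0.1399] yaw 7.52 tilt 0.06 q7 -2.28 F [-0.3  0.8 -1.3] T [ 0.   -0.    0.03] w 0.0194 -> shift [0.0922 0.2099 0.0199] turn -62.98
```

View pics/c10.png

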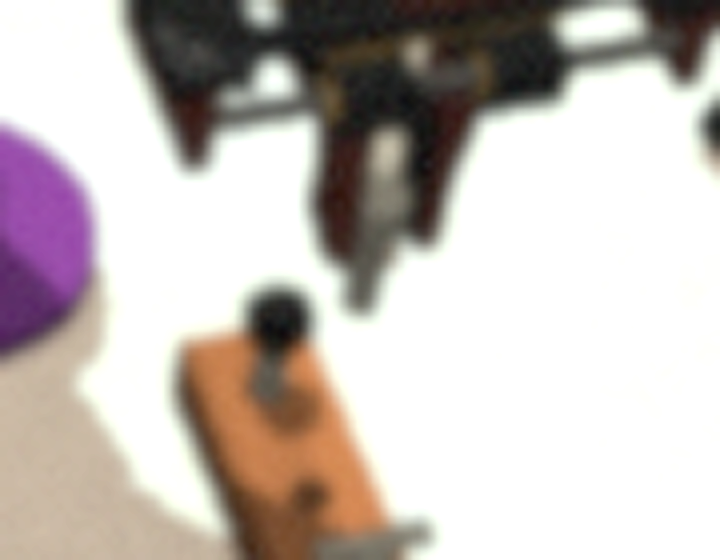

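```bash
python3 -c "
from h import *
for z in(.184,.168,.130): print(((proj('scene',[.4609,.2464,z])-[330,150]+.5)*8-.5).round(1))
"
```

```text
[379.5 192.7]
[372.3 226.9]
[355.8 305.6]
```

Emit:
move_arm(motion=[[[0.9,0.023,0.052,0.005,-8.5],[0.9,0.046,0.104,0.005,-17],[0.9,0.069,0.156,0.005,-25],[0.9,0.092,0.21,0.005,-34],[0.9,0.092,0.21,0.005,-42]]])

```text
clock: 6.95
eef_pos: [0.5795, 0.0452, 0.1319]
eef_rot: [0.0, 0.907, 0.42, -0.003]
wrist_force: [0.2, 0.5, -1.1]
grip_width: 0.0191
```

```bash
python3 -c "
from h import *
go(.5798,.0503,.1,70.5)
"
```

```text
t 6.95 pos [0.5795 0.0452 0.1319] yaw 49.68 tilt 0.3 q7 -1.2 F [ 0.2  0.5 -1.1] T [ 0.   -0.08  0.04] w 0.0191 -> shift [ 0.0042 -0.003   0.0319] turn -20.82
```

Emit:
move_arm(motion=[[[0.9,0.004,-0.003,0.01,-8],[0.9,0.0042,-0.003,0.02,-15],[0.9,0.0042,-0.003,0.032,-20.8],[0.9,0.0042,-0.003,0.032,-20.8]]])

```text
clock: 7.35
eef_pos: [0.578, 0.0496, 0.0975]
eef_rot: [-0.001, 0.816, 0.578, -0.004]
wrist_force: [0.1, -0.2, -1.4]
grip_width: 0.0197
```

```bash
python3 -c "
from h import *
go(.5798,.0503,.08,70.5)
t=snap('top','top7.png'); s=snap('scene','scene7.png')
def z(im,x,y,w,h,k): return cv2.convertScaleAbs(cv2.resize(im[y:y+h,x:x+w],None,fx=k,fy=k,interpolation=cv2.INTER_CUBIC),alpha=1.5)
cv2.imwrite('pics/c11.png',np.hstack([z(t,255,150,55,70,7),z(s,260,200,55,70,7)]))
S=st(); foot=S['eef_pos']-[0,0,.010]
print('foot in scene crop',(proj('scene',foot)-[260,200]+.5)*7+385)
"
```

```text
t 7.35 pos [0.578  0.0496 0.0975] yaw 70.55 tilt 0.53 q7 -0.92 F [ 0.1 -0.2 -1.4] T [-0.07 -0.01 -0.01] w 0.0197 -> shift [0.0013 0.0016 0.0175] turn 0.05
foot in scene crop [690.09175418 673.9787272 ]
```

View pics/c11.png

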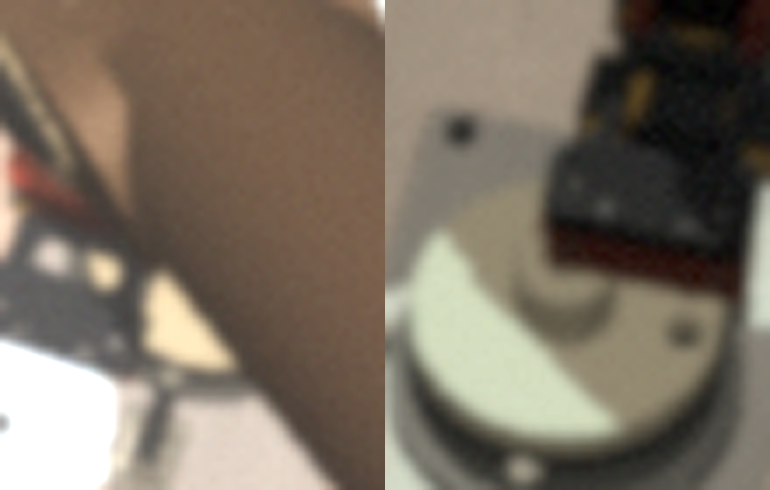

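Emit:
move_arm(motion=[[[0.9,0.001,0.0015,0.006,0],[0.9,0.001,0.0015,0.012,0],[0.9,0.001,0.0015,0.0175,0],[0.9,0.001,0.0015,0.0175,0]]])

```text
clock: 7.85
eef_pos: [0.5803, 0.0505, 0.081]
eef_rot: [-0.001, 0.818, 0.576, -0.004]
wrist_force: [0.7, -0.2, -0.2]
grip_width: 0.0195
```

```bash
python3 -c "
from h import *
go(.5796,.0500,.072,70.5)
"
```

```text
t 7.85 pos [0.5803 0.0505 0.081 ] yaw 70.31 tilt 0.44 q7 -0.94 F [ 0.7 -0.2 -0.2] T [-0.06 -0.02  0.02] w 0.0195 -> shift [-0.0007 -0.0005  0.009 ] turn -0.19
```

Emit:
move_arm(motion=[[[0.9,-0.0007,-0.0005,0.002,0],[0.9,-0.0007,-0.0005,0.004,0],[0.9,-0.0007,-0.0005,0.006,0],[0.9,-0.0007,-0.0005,0.0075,0]]])

```text
clock: 8.25
eef_pos: [0.5796, 0.05, 0.0734]
eef_rot: [-0.001, 0.818, 0.576, -0.004]
wrist_force: [0.7, -0.0, -0.6]
grip_width: 0.0192
```

```bash
python3 -c "
from h import *
go(.5796,.0500,.072,70.5)
"
```

```text
t 8.25 pos [0.5796 0.05   0.0734] yaw 70.3 tilt 0.43 q7 -0.94 F [ 0.7 -0.  -0.6] T [-0.04 -0.04  0.01] w 0.0192 -> shift [-0.      0.      0.0014] turn -0.2
```

Emit:
move_arm(motion=[[[0.9,0,0,0.001,0],[0.9,0,0,0.0015,0],[0.9,0,0,0.002,0]]])

```text
clock: 8.55
eef_pos: [0.5797, 0.0499, 0.0714]
eef_rot: [-0.001, 0.818, 0.576, -0.004]
wrist_force: [1.0, -0.6, -1.1]
grip_width: 0.0191
```

Emit:
move_arm(motion=[[[0.9,0,0,0.001,0],[0.9,0,0,0.0015,0]]])

```text
clock: 8.75
eef_pos: [0.5797, 0.0498, 0.0699]
eef_rot: [-0.001, 0.818, 0.576, -0.004]
wrist_force: [0.7, -0.7, -1.9]
grip_width: 0.0194
```

The foot is about 4 mm below the flange top with no contact, so it has entered the hole.

Emit:
move_arm(motion=[[[0.9,0,0,0.0015,0],[0.9,0,0,0.003,0],[0.9,0,0,0.0045,0]]])

```text
clock: 9.05
eef_pos: [0.5797, 0.0497, 0.0652]
eef_rot: [-0.001, 0.818, 0.576, -0.004]
wrist_force: [0.2, -0.1, -0.5]
grip_width: 0.0194
```

Emit:
move_arm(motion=[[[0.9,0,0,0.001,0],[0.9,0,0,0.002,0]]])

```text
clock: 9.25
eef_pos: [0.5796, 0.0497, 0.063]
eef_rot: [-0.001, 0.818, 0.576, -0.004]
wrist_force: [1.5, -0.2, 0.2]
grip_width: 0.0191
```

```bash
python3 -c "
from h import *
go(.5796,.0500,.062,70.5)
"
```

```text
t 9.25 pos [0.5796 0.0497 0.063 ] yaw 70.29 tilt 0.44 q7 -0.95 F [ 1.5 -0.2  0.2] T [-0.2  -0.12  0.  ] w 0.0191 -> shift [ 0.0003 -0.0001  0.001 ] turn -0.21
```

Emit:
move_arm(motion=[[[0.9,0,0,0.0005,0],[0.9,0,0,0.001,0]]])

```text
clock: 9.45
eef_pos: [0.5796, 0.0497, 0.0619]
eef_rot: [-0.001, 0.818, 0.576, -0.004]
wrist_force: [0.2, -0.1, -1.5]
grip_width: 0.0191
```

Emit:
move_arm(motion=[[[0.9,0,0,0.0005,0],[0.9,0,0,0.001,0]]])

```text
clock: 9.65
eef_pos: [0.5799, 0.05, 0.0616]
eef_rot: [-0.001, 0.818, 0.576, -0.003]
wrist_force: [-1.3, -1.9, 9.1]
grip_width: 0.0191
```

```bash
python3 -c "
from h import *
go(.5796,.0500,.062,70.5)
s=snap('scene','scene8.png')
def z(im,x,y,w,h,k): return cv2.convertScaleAbs(cv2.resize(im[y:y+h,x:x+w],None,fx=k,fy=k,interpolation=cv2.INTER_CUBIC),alpha=1.5)
cv2.imwrite('pics/c12.png',z(s,255,185,80,75,8))
"
```

```text
t 9.65 pos [0.5799 0.05   0.0616] yaw 70.3 tilt 0.4 q7 -0.96 F [-1.3 -1.9  9.1] T [-0.19  0.47  0.04] w 0.0191 -> shift [-0.0001 -0.0003 -0.0004] turn -0.2
```

View pics/c12.png

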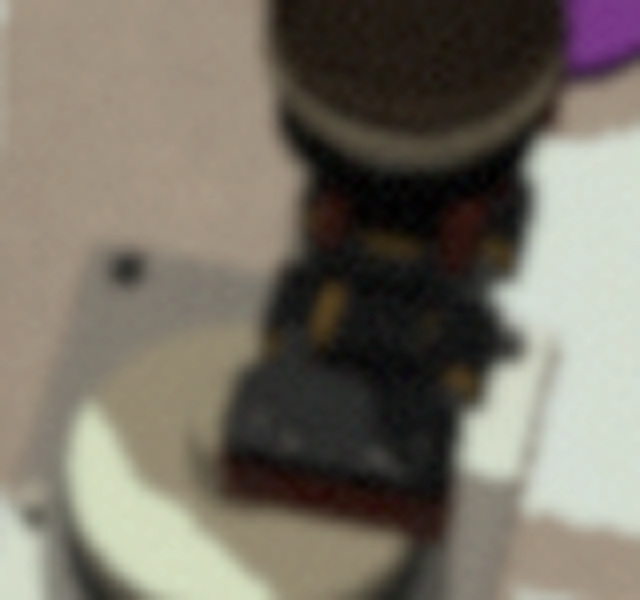

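Contact of about 9 N at foot height 0.0517 m, which matches the steel face at 0.052. I'll unload it and open.

Emit:
move_arm(motion=[[[0.9,0,0,-0.0008,0],[0.5,0,0,-0.0008,0],[0.1,0,0,-0.0008,0],[0.1,0,0,-0.0008,0]]], squeeze=8)

```text
clock: 10.1
eef_pos: [0.5798, 0.0501, 0.0624]
eef_rot: [-0.001, 0.818, 0.576, -0.003]
wrist_force: [-0.0, 0.1, 0.2]
grip_width: 0.0343
```

```bash
python3 -c "
from h import *
go(.5796,.0500,.062,70.5)
"
```

```text
t 10.1 pos [0.5798 0.0501 0.0624] yaw 70.3 tilt 0.4 q7 -0.96 F [-0.   0.1  0.2] T [-0.05 -0.05  0.01] w 0.0343 -> shift [-0.0001 -0.0002  0.0004] turn -0.2
```

```bash
python3 -c "
from h import *
for z in(.18,.2,.22,.24,.26): print(z,((proj('scene',[[.4725,.1583,z],[.4493,.3345,z]])-[330,150]+.5)*8-.5).round(0).tolist())
"
```

```text
0.18 [[105.0, 249.0], [644.0, 155.0]]
0.2 [[111.0, 206.0], [656.0, 111.0]]
0.22 [[117.0, 161.0], [669.0, 67.0]]
0.24 [[123.0, 116.0], [681.0, 21.0]]
0.26 [[129.0, 69.0], [694.0, -26.0]]
```

Emit:
move_arm(motion=[[[0.1,0,0,-0.01,0],[0.1,0,0,-0.025,0],[0.0,0,0,-0.045,0],[-0.2,0,0,-0.06,0],[-0.3,0,0,-0.06,0]]])

```text
clock: 10.6
eef_pos: [0.5818, 0.0508, 0.1254]
eef_rot: [0.001, 0.818, 0.576, -0.002]
wrist_force: [0.8, -0.1, -0.1]
grip_width: 0.0554
```

```bash
python3 -c "
from h import *
go(.5651,.0086,.12,70.5)
s=snap('scene','scene9.png')
def z(im,x,y,w,h,k): return cv2.convertScaleAbs(cv2.resize(im[y:y+h,x:x+w],None,fx=k,fy=k,interpolation=cv2.INTER_CUBIC),alpha=1.5)
cv2.imwrite('pics/c13.png',z(s,255,185,80,75,8))
"
```

```text
t 10.6 pos [0.5818 0.0508 0.1254] yaw 70.29 tilt 0.19 q7 -0.9 F [ 0.8 -0.1 -0.1] T [-0.01 -0.07 -0.04] w 0.0554 -> shift [-0.0453 -0.0015  0.0056] turn -0.21
```

View pics/c13.png

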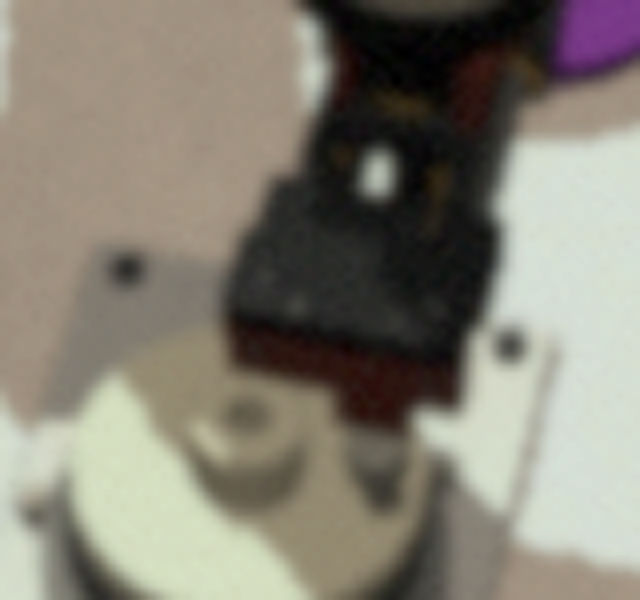

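The pin is standing in the flange hole (crop about 378,470; scene about 302,243), released. Next is the hub.

Emit:
move_arm(motion=[[[-0.3,-0.02,-0.001,0,0],[-0.3,-0.0453,-0.0015,0,0],[-0.3,-0.0453,-0.0015,0.02,0],[-0.3,-0.0453,-0.0015,0.04,0],[-0.3,-0.0453,-0.0015,0.05,0]]])

```text
clock: 11.15
eef_pos: [0.5628, 0.0074, 0.072]
eef_rot: [-0.0, 0.818, 0.575, -0.004]
wrist_force: [-0.2, 0.4, 0.9]
grip_width: 0.0572
```

```bash
python3 -c "
from h import *
go(.5651,.0086,.056,70.5)
s=snap('scene','scene10.png')
def z(im,x,y,w,h,k): return cv2.convertScaleAbs(cv2.resize(im[y:y+h,x:x+w],None,fx=k,fy=k,interpolation=cv2.INTER_CUBIC),alpha=1.5)
cv2.imwrite('pics/c14.png',z(s,255,185,80,75,8))
"
```

```text
t 11.15 pos [0.5628 0.0074 0.072 ] yaw 70.25 tilt 0.42 q7 -0.88 F [-0.2  0.4  0.9] T [-0.03 -0.07 -0.02] w 0.0572 -> shift [0.002  0.0018 0.0159] turn -0.25
```

View pics/c14.png

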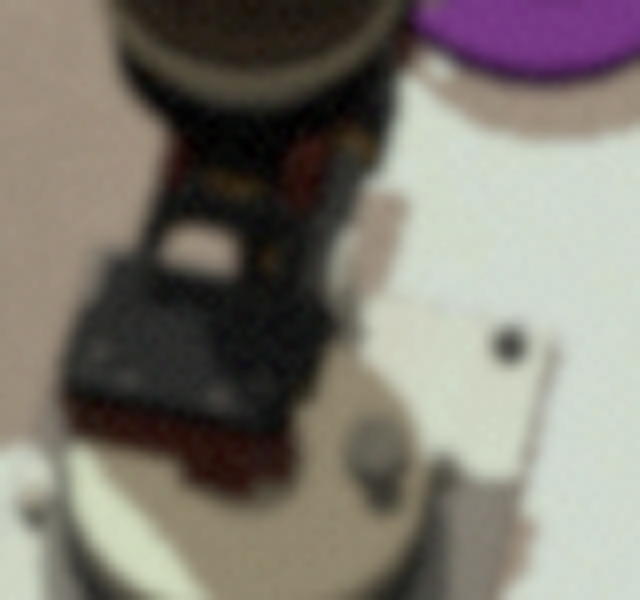

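Emit:
move_arm(motion=[[[-0.3,0.002,0.0018,0.006,0],[-0.3,0.002,0.0018,0.012,0],[-0.3,0.002,0.0018,0.016,0],[-0.3,0.002,0.0018,0.016,0]]])

```text
clock: 11.6
eef_pos: [0.5645, 0.009, 0.0548]
eef_rot: [-0.001, 0.818, 0.576, -0.004]
wrist_force: [0.1, -0.3, -0.4]
grip_width: 0.0568
```

```bash
python3 -c "
from h import *
go(.5651,.0086,.056,70.5)
"
```

```text
t 11.6 pos [0.5645 0.009  0.0548] yaw 70.3 tilt 0.5 q7 -0.9 F [ 0.1 -0.3 -0.4] T [-0.09 -0.12  0.02] w 0.0568 -> shift [-0.0001  0.0007 -0.0012] turn -0.2
```

Emit:
move_arm(motion=[[[0.0,0,0.0007,0,0],[0.2,0,0.0007,0,0],[0.4,0,0.0007,0,0],[0.5,0,0.0007,0,0]]], squeeze=6)

```text
clock: 12.0
eef_pos: [0.5652, 0.0087, 0.055]
eef_rot: [-0.001, 0.818, 0.576, -0.004]
wrist_force: [-0.7, -0.2, 1.7]
grip_width: 0.0357
```

```bash
python3 -c "
from h import *
go(.5651,.0086,.056,70.5)
"
```

```text
t 12.0 pos [0.5652 0.0087 0.055 ] yaw 70.29 tilt 0.49 q7 -0.9 F [-0.7 -0.2  1.7] T [-0.02  0.06  0.06] w 0.0357 -> shift [-0.0002 -0.0001 -0.001 ] turn -0.21
```

Emit:
move_arm(motion=[[[0.6,0,0,0,-3],[0.6,0,0,0,-7],[0.6,0,0,0,-11],[0.6,0,0,0,-15],[0.6,0,0,0,-19]]])

```text
clock: 12.5
eef_pos: [0.565, 0.0085, 0.0551]
eef_rot: [-0.002, 0.711, 0.704, -0.004]
wrist_force: [-1.3, -0.8, 0.2]
grip_width: 0.0358
```

```bash
python3 -c "
from h import *
go(.5651,.0086,.055,90)
s=snap('scene','scene11.png')
def z(im,x,y,w,h,k): return cv2.convertScaleAbs(cv2.resize(im[y:y+h,x:x+w],None,fx=k,fy=k,interpolation=cv2.INTER_CUBIC),alpha=1.5)
cv2.imwrite('pics/c15.png',z(s,255,185,80,75,8))
"
```

```text
t 12.5 pos [0.565  0.0085 0.0551] yaw 89.44 tilt 0.51 q7 -0.61 F [-1.3 -0.8  0.2] T [-0.08  0.03 -0.01] w 0.0358 -> shift [0.0001 0.0001 0.0001] turn -0.56
```

View pics/c15.png

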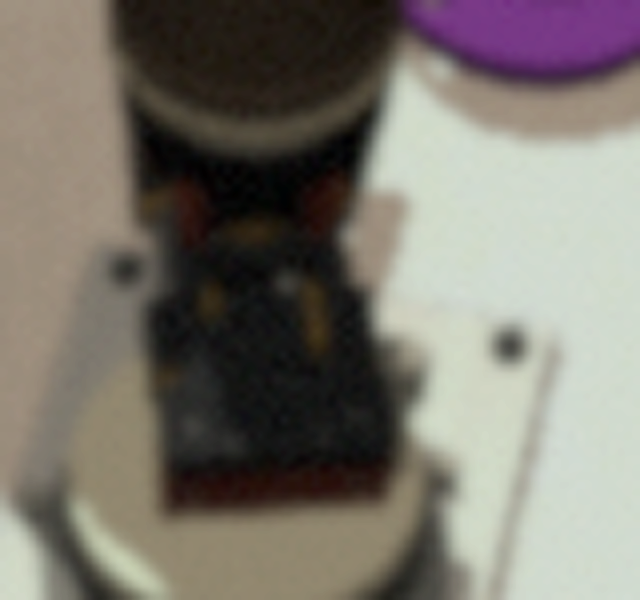

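```bash
cat >> h.py <<'E'
def pinpx(yaw,zt):
    a=np.radians(yaw); return proj('scene',[.5651+.044*np.cos(a),.0086+.044*np.sin(a),zt])
E
python3 -c "
from h import *
for y in(70.3,89.4): print([((pinpx(y,z)-[255,185]+.5)*8-.5).round(0).tolist() for z in(.106,.092,.080)])
"
```

```text
[[389.0, 420.0], [388.0, 447.0], [387.0, 469.0]]
[[392.0, 382.0], [391.0, 408.0], [389.0, 430.0]]
```

Emit:
move_arm(motion=[[[0.6,0,0,0,-4],[0.6,0,0,0,-8],[0.6,0,0,0,-12],[0.6,0,0,0,-16],[0.6,0,0,0,-20]]])

```text
clock: 13.05
eef_pos: [0.5648, 0.0084, 0.0551]
eef_rot: [-0.002, 0.575, 0.818, -0.004]
wrist_force: [-1.2, -0.4, 0.8]
grip_width: 0.0357
```

```bash
python3 -c "
from h import *
go(.5651,.0086,.055,90)
y=st()['yaw']
print([((pinpx(y,z)-[255,185]+.5)*8-.5).round(0).tolist() for z in(.106,.092,.080)])
s=snap('scene','scene12.png')
def z(im,x,y,w,h,k): return cv2.convertScaleAbs(cv2.resize(im[y:y+h,x:x+w],None,fx=k,fy=k,interpolation=cv2.INTER_CUBIC),alpha=1.5)
cv2.imwrite('pics/c16.png',z(s,255,185,80,75,8))
"
```

```text
t 13.05 pos [0.5648 0.0084 0.0551] yaw 109.73 tilt 0.54 q7 -0.3 F [-1.2 -0.4  0.8] T [-0.02  0.13 -0.05] w 0.0357 -> shift [0.0001 0.0004 0.0001] turn 19.73
[[378.0, 342.0], [376.0, 369.0], [375.0, 391.0]]
```

View pics/c16.png

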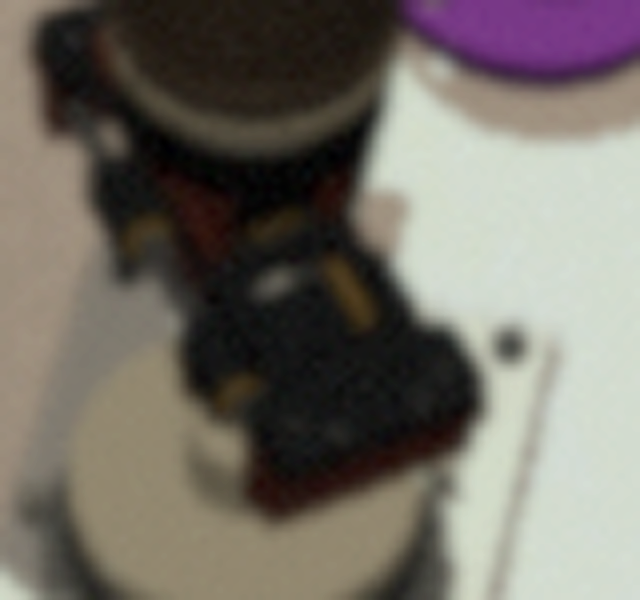

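Emit:
move_arm(motion=[[[0.6,0,0,0,-4],[0.6,0,0,0,-8],[0.6,0,0,0,-12],[0.6,0,0,0,-16],[0.6,0,0,0,-20]]])

```text
clock: 13.6
eef_pos: [0.5646, 0.0083, 0.0551]
eef_rot: [-0.003, 0.423, 0.906, -0.004]
wrist_force: [-0.8, -1.2, 1.6]
grip_width: 0.0359
```

```bash
python3 -c "
from h import *
go(.5651,.0086,.055,90)
"
```

```text
t 13.6 pos [0.5646 0.0083 0.0551] yaw 129.97 tilt 0.56 q7 0.0 F [-0.8 -1.2  1.6] T [ 0.02  0.06 -0.09] w 0.0359 -> shift [-0.0001  0.0006  0.0001] turn 39.97
```

Emit:
move_arm(motion=[[[0.6,0,0,0,-4],[0.6,0,0,0,-8],[0.6,0,0,0,-12],[0.6,0,0,0,-16]]])

```text
clock: 14.0
eef_pos: [0.5645, 0.0083, 0.0551]
eef_rot: [-0.004, 0.293, 0.956, -0.003]
wrist_force: [-1.8, -0.4, -0.6]
grip_width: 0.0355
```

```bash
python3 -c "
from h import *
go(.5651,.0086,.055,90)
y=st()['yaw']
print([((pinpx(y,z)-[255,185]+.5)*8-.5).round(0).tolist() for z in(.106,.092,.080)])
s=snap('scene','scene13.png')
def z(im,x,y,w,h,k): return cv2.convertScaleAbs(cv2.resize(im[y:y+h,x:x+w],None,fx=k,fy=k,interpolation=cv2.INTER_CUBIC),alpha=1.5)
cv2.imwrite('pics/c17.png',z(s,255,185,80,75,8))
"
```

```text
t 14.0 pos [0.5645 0.0083 0.0551] yaw 145.97 tilt 0.57 q7 0.25 F [-1.8 -0.4 -0.6] T [ 0.03  0.05 -0.03] w 0.0355 -> shift [-0.0003  0.0006  0.0001] turn 55.97
[[316.0, 290.0], [315.0, 317.0], [314.0, 340.0]]
```

View pics/c17.png

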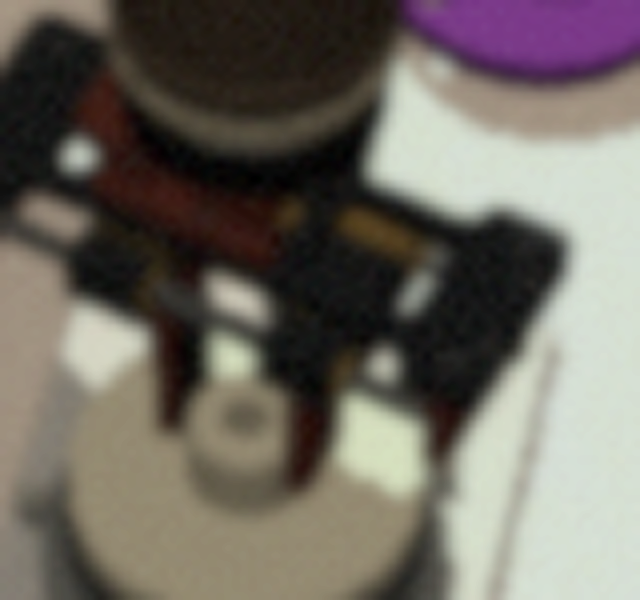

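Emit:
move_arm(motion=[[[0.6,0,0,0,-3],[0.6,0,0,0,-7],[0.6,0,0,0,-11],[0.6,0,0,0,-14]]], squeeze=12)

```text
clock: 14.45
eef_pos: [0.5645, 0.0082, 0.0551]
eef_rot: [-0.004, 0.172, 0.985, -0.003]
wrist_force: [-1.0, 0.3, 0.9]
grip_width: 0.0351
```

```bash
python3 -c "
from h import *
go(.5651,.0086,.055,90)
"
```

```text
t 14.45 pos [0.5645 0.0082 0.0551] yaw 160.15 tilt 0.59 q7 0.46 F [-1.   0.3  0.9] T [-0.05  0.06 -0.06] w 0.0351 -> shift [-0.0005  0.0006  0.0001] turn 70.15
```

Emit:
move_arm(motion=[[[0.6,0,0,0,-4],[0.6,0,0,0,-8],[0.6,0,0,0,-12],[0.6,0,0,0,-15]]])

```text
clock: 14.85
eef_pos: [0.5644, 0.008, 0.0551]
eef_rot: [-0.005, 0.043, 0.999, -0.002]
wrist_force: [-1.3, -0.3, 0.5]
grip_width: 0.0356
```

```bash
python3 -c "
from h import *
go(.5651,.0086,.055,90)
y=st()['yaw']
print([((pinpx(y,z)-[255,185]+.5)*8-.5).round(0).tolist() for z in(.106,.092,.080)])
s=snap('scene','scene14.png')
def z(im,x,y,w,h,k): return cv2.convertScaleAbs(cv2.resize(im[y:y+h,x:x+w],None,fx=k,fy=k,interpolation=cv2.INTER_CUBIC),alpha=1.5)
cv2.imwrite('pics/c18.png',z(s,255,185,80,75,8))
"
```

```text
t 14.85 pos [0.5644 0.008  0.0551] yaw 175.08 tilt 0.61 q7 0.69 F [-1.3 -0.3  0.5] T [-0.06  0.03 -0.03] w 0.0356 -> shift [-0.0007  0.0006  0.0001] turn 85.08
[[247.0, 277.0], [247.0, 303.0], [246.0, 326.0]]
```

View pics/c18.png

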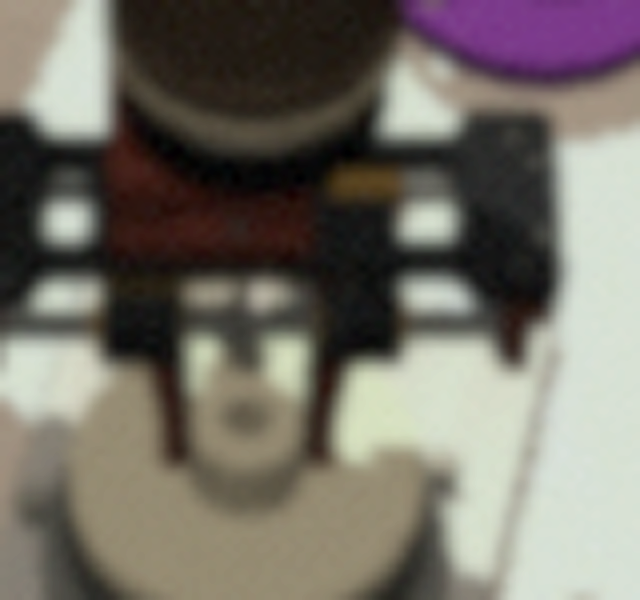

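The pin has turned with the bushing (crop about 240,345, straight behind the hub) and its shank is still exposed, so it hasn't dropped yet. I'll continue more slowly through the remaining 15–20°.

Emit:
move_arm(motion=[[[0.6,0,0,0,-3],[0.6,0,0,0,-6],[0.6,0,0,0,-9],[0.6,0,0,0,-12]]])

```text
clock: 15.3
eef_pos: [0.5643, 0.0081, 0.0549]
eef_rot: [-0.005, -0.062, 0.998, -0.002]
wrist_force: [-0.3, 2.2, 0.1]
grip_width: 0.036
```

```bash
python3 -c "
from h import *
go(.5651,.0086,.055,90)
y=st()['yaw']
print([((pinpx(y,z)-[255,185]+.5)*8-.5).round(0).tolist() for z in(.106,.092,.080,.064)])
s=snap('scene','scene15.png')
def z(im,x,y,w,h,k): return cv2.convertScaleAbs(cv2.resize(im[y:y+h,x:x+w],None,fx=k,fy=k,interpolation=cv2.INTER_CUBIC),alpha=1.8)
cv2.imwrite('pics/c19.png',z(s,265,210,40,40,14))
"
```

```text
t 15.3 pos [0.5643 0.0081 0.0549] yaw -172.88 tilt 0.62 q7 0.88 F [-0.3  2.2  0.1] T [ 0.59 -0.02 -0.16] w 0.036 -> shift [-0.0008  0.0004 -0.0001] turn 97.12
[[217.0, 279.0], [217.0, 306.0], [217.0, 329.0], [217.0, 359.0]]
```

View pics/c19.png

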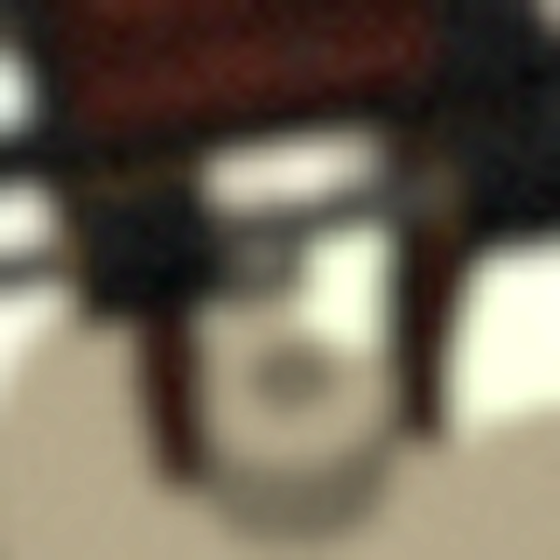

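```bash
python3 -c "
from h import *
def z(im,x,y,w,h,k): return cv2.convertScaleAbs(cv2.resize(im[y:y+h,x:x+w],None,fx=k,fy=k,interpolation=cv2.INTER_CUBIC),alpha=1.8)
cv2.imwrite('pics/c20.png',np.hstack([z(cv2.imread('pics/scene%d.png'%i),270,215,28,30,14) for i in(14,15)]))
"
```

```text
(no output)
```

View pics/c20.png

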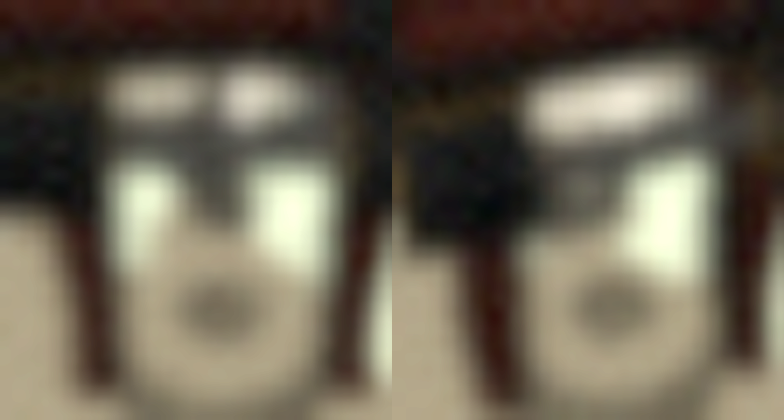

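The pin has dropped: before (left) only the narrow shank showed behind the hub, now (right, crop about 580,190) the wide head sits low there. The wrist moment also rose, as expected with the bushing locked. I'll unload, open and rise.

Emit:
move_arm(motion=[[[0.6,0,0,0,3],[0.1,0,0,0,3],[-0.2,0,0,0,3],[-0.3,0,0,0,3]]], squeeze=6)

```text
clock: 15.75
eef_pos: [0.5644, 0.0083, 0.0549]
eef_rot: [-0.005, -0.037, 0.999, -0.002]
wrist_force: [-0.5, -0.2, -0.8]
grip_width: 0.052
```

```bash
python3 -c "
from h import *
go(.5651,.0086,.055,90)
"
```

```text
t 15.75 pos [0.5644 0.0083 0.0549] yaw -175.71 tilt 0.6 q7 0.83 F [-0.5 -0.2 -0.8] T [ 0.1  -0.16 -0.01] w 0.052 -> shift [-0.0007  0.0003 -0.0001] turn 94.29
```

Emit:
move_arm(motion=[[[-0.3,0,0,-0.01,0],[-0.3,0,0,-0.03,0],[-0.3,0,0,-0.06,0],[-0.3,0,0,-0.08,0]]])

```text
clock: 16.15
eef_pos: [0.5659, 0.0093, 0.1382]
eef_rot: [-0.004, -0.038, 0.999, -0.001]
wrist_force: [-0.3, 0.7, 0.5]
grip_width: 0.0571
```

```bash
python3 -c "
from h import *
go(.5651,.0086,.055,90)
s=snap('scene','scene16.png');t=snap('top','top16.png')
def z(im,x,y,w,h,k): return cv2.convertScaleAbs(cv2.resize(im[y:y+h,x:x+w],None,fx=k,fy=k,interpolation=cv2.INTER_CUBIC),alpha=1.6)
cv2.imwrite('pics/c21.png',np.hstack([z(t,255,150,55,70,7),z(s,260,205,55,70,7)]))
"
```

```text
t 16.15 pos [0.5659 0.0093 0.1382] yaw -175.68 tilt 0.46 q7 0.91 F [-0.3  0.7  0.5] T [ 0.04 -0.16  0.03] w 0.0571 -> shift [ 0.0002 -0.0004  0.0832] turn 94.32
```

View pics/c21.png

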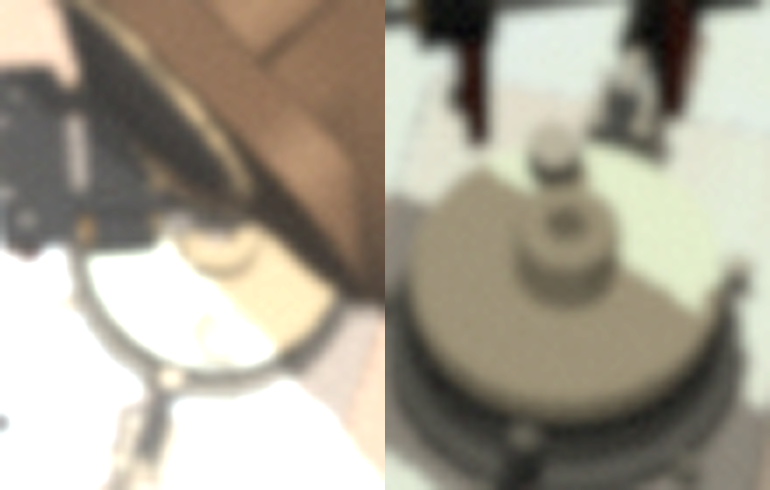

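The pin head (scene about 284,225) now sits low behind the hub, with the bushing flat. Computing its place.

```bash
python3 -c "
from h import *
def z(im,x,y,w,h,k): return cv2.convertScaleAbs(cv2.resize(im[y:y+h,x:x+w],None,fx=k,fy=k,interpolation=cv2.INTER_CUBIC),alpha=1.6)
s=cv2.imread('pics/scene16.png'); c=z(s,272,212,30,26,20)
for a,col in((178,(255,0,0)),(182,(0,255,0)),(186,(0,0,255))):
  for zt in(.093,.077,.064):
    q=(pinpx(a,zt)-[272,212]+.5)*20-.5; cv2.circle(c,(int(q[0]),int(q[1])),3,col,-1)
# head top circle for a=182, z=.093
for a,zt,col in((182,.093,(0,255,0)),(182,.106,(255,255,0))):
  cc=np.array([.5651+.044*np.cos(np.radians(a)),.0086+.044*np.sin(np.radians(a))])
  th=np.linspace(0,6.28,40); P=np.stack([cc[0]+.01*np.cos(th),cc[1]+.01*np.sin(th),0*th+zt],1)
  cv2.polylines(c,[((proj('scene',P)-[272,212]+.5)*20-.5).astype(np.int32)],True,col,1)
cv2.imwrite('pics/c22.png',c)
"
```

```text
(no output)
```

View pics/c22.png

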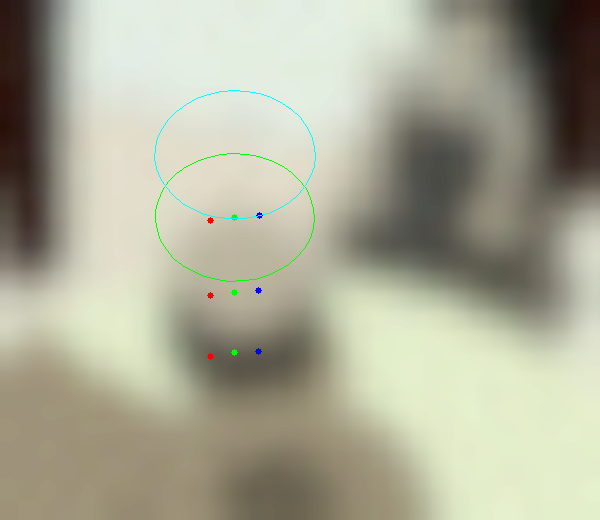

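```bash
python3 -c "
from h import *
go(.5212,.0094,.095,180)
"
```

```text
t 16.25 pos [0.567  0.0094 0.1389] yaw -175.71 tilt 0.33 q7 0.91 F [ 0.  -0.3 -1. ] T [ 0.08 -0.02  0.03] w 0.0568 -> shift [0.0454 0.0036 0.0441] turn 4.29
```

Emit:
move_arm(motion=[[[0.5,0.022,0.002,0,2],[1,0.0454,0.0036,0,4.3],[1,0.0454,0.0036,0.015,4.3],[1,0.0454,0.0036,0.03,4.3],[1,0.0454,0.0036,0.044,4.3]]], squeeze=15)

```text
clock: 16.75
eef_pos: [0.5216, 0.0089, 0.0934]
eef_rot: [-0.003, 0.0, 1.0, -0.002]
wrist_force: [0.0, -0.3, 0.5]
grip_width: 0.0205
```

```bash
python3 -c "
from h import *
go(.5212,.0094,.085,180)
s=snap('scene','scene17.png')
def z(im,x,y,w,h,k): return cv2.convertScaleAbs(cv2.resize(im[y:y+h,x:x+w],None,fx=k,fy=k,interpolation=cv2.INTER_CUBIC),alpha=1.6)
cv2.imwrite('pics/c23.png',z(s,250,190,70,60,9))
"
```

```text
t 16.75 pos [0.5216 0.0089 0.0934] yaw 179.97 tilt 0.35 q7 0.77 F [ 0.  -0.3  0.5] T [ 0.04 -0.12 -0.03] w 0.0205 -> shift [0.0003 0.0005 0.0084] turn -0.03
```

View pics/c23.png

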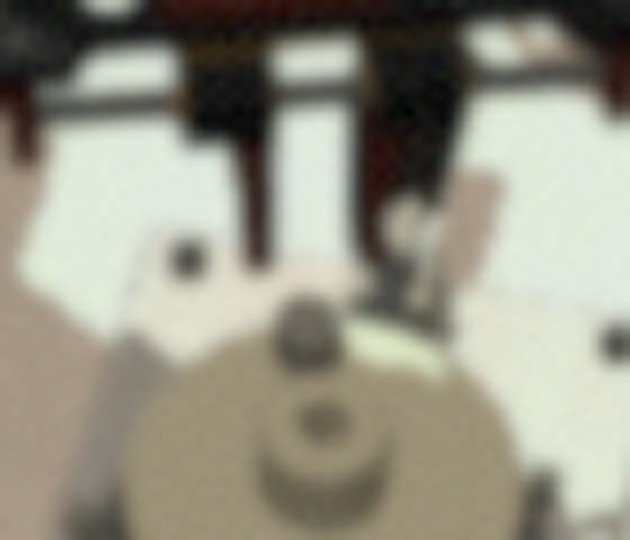

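The fingertips (crop about 260,265 and 370,265) sit centred above the pin head (about 310,325). Finish closing and come down.

Emit:
move_arm(motion=[[[1,0.0003,0.0005,0,0],[1,0.0003,0.0005,0,0],[1,0.0003,0.0005,0.003,0],[1,0.0003,0.0005,0.006,0],[1,0.0003,0.0005,0.009,0]]])

```text
clock: 17.3
eef_pos: [0.5202, 0.0092, 0.0823]
eef_rot: [-0.004, 0.0, 1.0, -0.002]
wrist_force: [-0.9, 0.4, -0.5]
grip_width: 0.0007
```

```bash
python3 -c "
from h import *
go(.5212,.0094,.075,180)
s=snap('scene','scene18.png')
def z(im,x,y,w,h,k): return cv2.convertScaleAbs(cv2.resize(im[y:y+h,x:x+w],None,fx=k,fy=k,interpolation=cv2.INTER_CUBIC),alpha=1.6)
cv2.imwrite('pics/c24.png',z(s,265,200,40,40,14))
"
```

```text
t 17.3 pos [0.5202 0.0092 0.0823] yaw 179.97 tilt 0.47 q7 0.76 F [-0.9  0.4 -0.5] T [ 0.08 -0.14  0.  ] w 0.0007 -> shift [-0.0011  0.0002  0.0073] turn -0.03
```

View pics/c24.png

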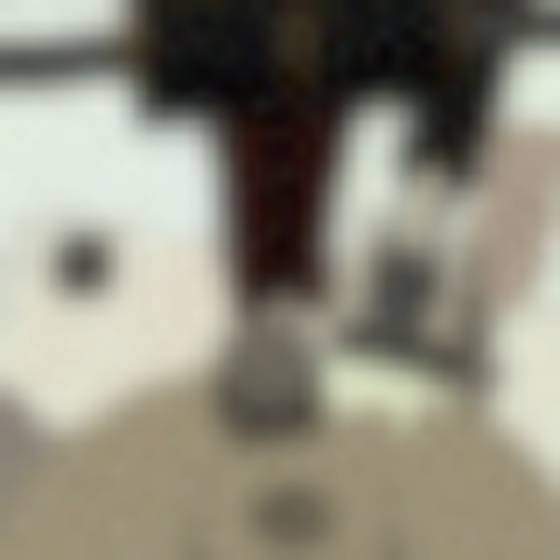

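Emit:
move_arm(motion=[[[1,-0.001,-0.0015,0.002,0],[1,-0.001,-0.0015,0.004,0],[1,-0.001,-0.0015,0.006,0],[1,-0.001,-0.0015,0.0065,0]]])

```text
clock: 17.75
eef_pos: [0.5207, 0.0075, 0.0752]
eef_rot: [-0.004, 0.0, 1.0, -0.002]
wrist_force: [-0.2, -0.4, -0.8]
grip_width: 0.0006
```

Emit:
move_arm(motion=[[[1,0,0,0.001,0],[1,0,0,0.002,0]]])

```text
clock: 17.95
eef_pos: [0.5207, 0.0075, 0.0731]
eef_rot: [-0.004, 0.0, 1.0, -0.002]
wrist_force: [0.2, 0.5, 0.2]
grip_width: 0.0007
```

Emit:
move_arm(motion=[[[1,0,0,0.001,0],[1,0,0,0.0015,0]]])

```text
clock: 18.15
eef_pos: [0.5207, 0.0075, 0.0715]
eef_rot: [-0.004, 0.0, 1.0, -0.002]
wrist_force: [0.2, 0.0, 0.5]
grip_width: 0.0006
```

```bash
python3 -c "
from h import *
go(.5212,.0079,.075,180)
"
```

```text
t 18.15 pos [0.5207 0.0075 0.0715] yaw 179.97 tilt 0.52 q7 0.75 F [0.2 0.  0.5] T [-0.02 -0.21 -0.  ] w 0.0006 -> shift [-0.0005  0.0004 -0.0035] turn -0.03
```

Emit:
move_arm(motion=[[[1,0,0,0.001,0],[1,0,0,0.0015,0]]])

```text
clock: 18.35
eef_pos: [0.5206, 0.0075, 0.0699]
eef_rot: [-0.004, 0.0, 1.0, -0.002]
wrist_force: [-1.0, 0.4, -0.2]
grip_width: 0.0005
```

Emit:
move_arm(motion=[[[1,0,0,0.001,0],[1,0,0,0.0015,0]]])

```text
clock: 18.55
eef_pos: [0.5206, 0.0075, 0.0683]
eef_rot: [-0.004, 0.0, 1.0, -0.002]
wrist_force: [-1.2, -0.0, 0.6]
grip_width: 0.0009
```

```bash
python3 -c "
from h import *
go(.5212,.0079,.075,180)
s=snap('scene','scene19.png')
def z(im,x,y,w,h,k): return cv2.convertScaleAbs(cv2.resize(im[y:y+h,x:x+w],None,fx=k,fy=k,interpolation=cv2.INTER_CUBIC),alpha=1.6)
cv2.imwrite('pics/c25.png',z(s,265,205,40,40,14))
"
```

```text
t 18.55 pos [0.5206 0.0075 0.0683] yaw 179.97 tilt 0.53 q7 0.75 F [-1.2 -0.   0.6] T [ 0.1  -0.17  0.04] w 0.0009 -> shift [-0.0006  0.0004 -0.0067] turn -0.03
```

View pics/c25.png

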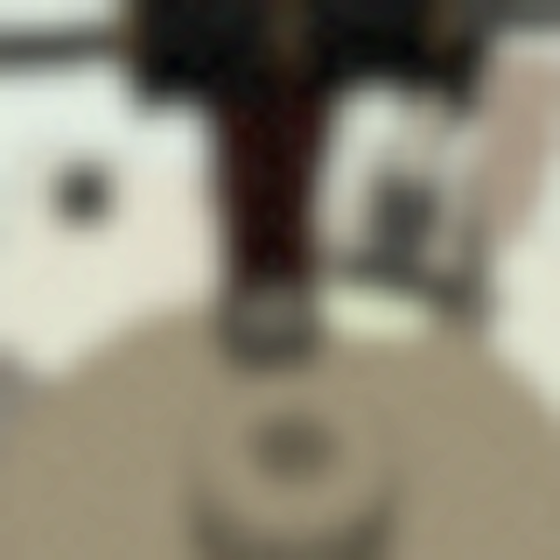

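The fingers are now centred over the head and nearly touching. Feeling downward.

Emit:
move_arm(motion=[[[1,0,0,0.001,0],[1,0,0,0.0015,0]]])

```text
clock: 18.8
eef_pos: [0.5205, 0.0074, 0.0667]
eef_rot: [-0.004, 0.0, 1.0, -0.002]
wrist_force: [0.3, -0.6, 0.3]
grip_width: 0.0009
```

Emit:
move_arm(motion=[[[1,0,0,0.001,0],[1,0,0,0.0015,0]]])

```text
clock: 19.0
eef_pos: [0.5205, 0.0074, 0.065]
eef_rot: [-0.004, 0.0, 1.0, -0.002]
wrist_force: [-0.0, -0.1, 0.4]
grip_width: 0.0004
```

Emit:
move_arm(motion=[[[1,0,0,0.001,0],[1,0,0,0.001,0]]])

```text
clock: 19.2
eef_pos: [0.5204, 0.0074, 0.0639]
eef_rot: [-0.004, 0.0, 1.0, -0.002]
wrist_force: [0.1, -0.1, 0.2]
grip_width: 0.0008
```

Emit:
move_arm(motion=[[[1,0,0,0.001,0],[1,0,0,0.001,0]]])

```text
clock: 19.4
eef_pos: [0.5203, 0.0073, 0.0628]
eef_rot: [-0.005, 0.0, 1.0, -0.002]
wrist_force: [0.2, -0.7, 0.2]
grip_width: 0.0006
```

Emit:
move_arm(motion=[[[1,-0.0007,0,0.001,0],[1,-0.0007,0,0.001,0]]])

```text
clock: 19.6
eef_pos: [0.5211, 0.0073, 0.0617]
eef_rot: [-0.005, 0.0, 1.0, -0.002]
wrist_force: [-0.2, -0.1, 0.8]
grip_width: 0.0002
```

Emit:
move_arm(motion=[[[1,0,0,0.001,0],[1,0,0,0.001,0]]])

```text
clock: 19.8
eef_pos: [0.521, 0.0072, 0.0605]
eef_rot: [-0.005, 0.0, 1.0, -0.002]
wrist_force: [0.1, -0.2, -0.2]
grip_width: 0.0007
```

```bash
python3 -c "
from h import *
go(.5212,.0079,.075,180)
s=snap('scene','scene20.png')
def z(im,x,y,w,h,k): return cv2.convertScaleAbs(cv2.resize(im[y:y+h,x:x+w],None,fx=k,fy=k,interpolation=cv2.INTER_CUBIC),alpha=1.6)
cv2.imwrite('pics/c26.png',z(s,265,205,40,40,14))
"
```

```text
t 19.8 pos [0.521  0.0072 0.0605] yaw 179.96 tilt 0.57 q7 0.74 F [ 0.1 -0.2 -0.2] T [ 0.07 -0.12  0.02] w 0.0007 -> shift [-0.0001  0.0006 -0.0145] turn -0.04
```

View pics/c26.png

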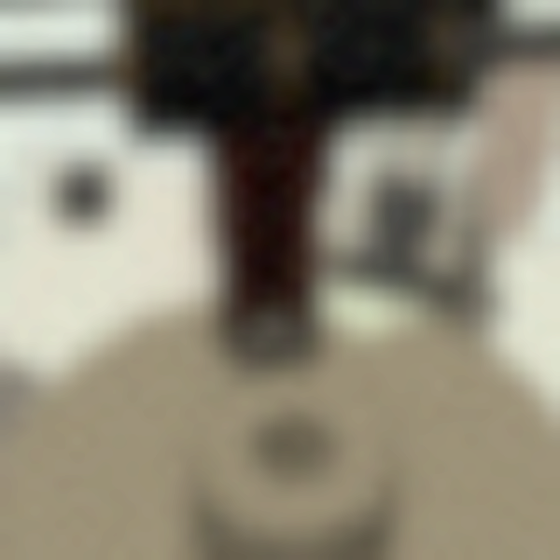

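```bash
python3 -c "
from h import *
def z(im,x,y,w,h,k): return cv2.convertScaleAbs(cv2.resize(im[y:y+h,x:x+w],None,fx=k,fy=k,interpolation=cv2.INTER_CUBIC),alpha=1.6)
s=cv2.imread('pics/scene16.png'); th=np.linspace(0,6.28,60); out=[]
def circ(c,cx,cy,r,zt,col):
  P=np.stack([cx+r*np.cos(th),cy+r*np.sin(th),0*th+zt],1); cv2.polylines(c,[((proj('scene',P)-[270,212]+.5)*14-.5).astype(np.int32)],True,col,1)
for zu in(.064,.077):
  c=z(s,270,212,28,36,14)
  a=np.radians(180); cx,cy=.5651+.044*np.cos(a),.0086+.044*np.sin(a)
  circ(c,cx,cy,.01,zu,(0,255,0)); circ(c,cx,cy,.01,zu+.016,(255,0,0))
  circ(c,.5651,.0086,.018,.092,(0,0,255)); circ(c,.5651,.0086,.0075,.092,(0,0,255)); circ(c,.5651,.0086,.056,.064,(0,200,200))
  out.append(c)
cv2.imwrite('pics/c27.png',np.hstack(out))
"
```

```text
(no output)
```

View pics/c27.png

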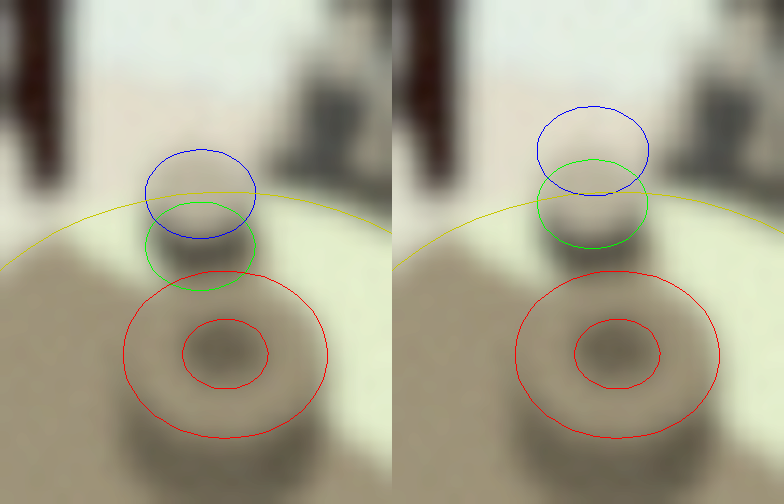

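```bash
python3 -c "
from h import *
def z(im,x,y,w,h,k): return cv2.convertScaleAbs(cv2.resize(im[y:y+h,x:x+w],None,fx=k,fy=k,interpolation=cv2.INTER_CUBIC),alpha=1.6)
th=np.linspace(0,6.28,60); out=[]
def circ(c,cx,cy,r,zt,col):
  P=np.stack([cx+r*np.cos(th),cy+r*np.sin(th),0*th+zt],1); cv2.polylines(c,[((proj('scene',P)-[286,222]+.5)*12-.5).astype(np.int32)],True,col,1)
for f,zu in(('scene0',None),('scene10',None),('scene10',.09),('scene10',.078)):
  c=z(cv2.imread('pics/%s.png'%f),286,222,26,36,12)[:, :200*2]
  cx,cy=.5798,.0501
  circ(c,cx,cy,.007,.064,(0,200,200))
  if zu: circ(c,cx,cy,.01,zu,(0,255,0)); circ(c,cx,cy,.01,zu+.016,(255,0,0))
  out.append(c[:,60:260])
cv2.imwrite('pics/c28.png',np.hstack(out))
"
```

```text
(no output)
```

View pics/c28.png

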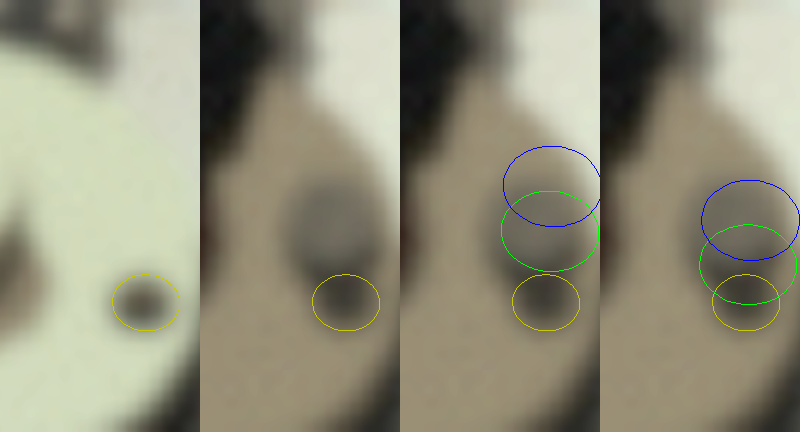

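```bash
python3 -c "
from h import *
for v in(226.3,227.3):
 for z in(.075,.08,.085,.09,.095): print(v,z,at('scene',(284.2,v),z).round(4))
def z(im,x,y,w,h,k): return cv2.convertScaleAbs(cv2.resize(im[y:y+h,x:x+w],None,fx=k,fy=k,interpolation=cv2.INTER_CUBIC),alpha=2.2,beta=20)
cv2.imwrite('pics/c29.png',np.hstack([z(cv2.imread('pics/scene%d.png'%i),273,215,22,26,18) for i in(19,20)]))
"
```

```text
226.3 0.075 [0.5203 0.0095 0.075 ]
226.3 0.08 [0.524  0.0092 0.08  ]
226.3 0.085 [0.5277 0.0088 0.085 ]
226.3 0.09 [0.5313 0.0084 0.09  ]
226.3 0.095 [0.535 0.008 0.095]
227.3 0.075 [0.5235 0.0092 0.075 ]
227.3 0.08 [0.5271 0.0089 0.08  ]
227.3 0.085 [0.5308 0.0085 0.085 ]
227.3 0.09 [0.5344 0.0081 0.09  ]
227.3 0.095 [0.538  0.0077 0.095 ]
```

View pics/c29.png

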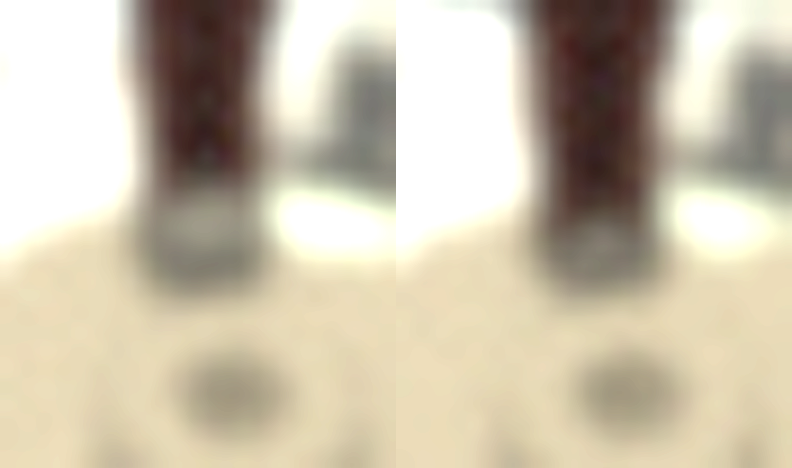

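No contact yet: the tips are still just above the head top. Continue in 1 mm feels.

Emit:
move_arm(motion=[[[1,0,0,0.0006,0],[1,0,0,0.001,0]]])

```text
clock: 20.05
eef_pos: [0.521, 0.0073, 0.0596]
eef_rot: [-0.005, 0.0, 1.0, -0.002]
wrist_force: [0.6, -0.6, -0.2]
grip_width: 0.0004
```

Emit:
move_arm(motion=[[[1,0,0,0.0006,0],[1,0,0,0.001,0]]])

```text
clock: 20.25
eef_pos: [0.5209, 0.0073, 0.0585]
eef_rot: [-0.005, 0.0, 1.0, -0.002]
wrist_force: [0.2, -0.1, 1.2]
grip_width: 0.0003
```

Emit:
move_arm(motion=[[[1,0,0,0.0006,0],[1,0,0,0.001,0]]])

```text
clock: 20.45
eef_pos: [0.5209, 0.0073, 0.0574]
eef_rot: [-0.005, 0.0, 1.0, -0.002]
wrist_force: [0.0, 0.3, 0.4]
grip_width: 0.0005
```

Emit:
move_arm(motion=[[[1,0,0,0.0006,0],[1,0,0,0.001,0]]])

```text
clock: 20.65
eef_pos: [0.5209, 0.0072, 0.0564]
eef_rot: [-0.005, 0.0, 1.0, -0.002]
wrist_force: [0.7, -0.6, 0.0]
grip_width: 0.0006
```

Emit:
move_arm(motion=[[[1,0,0,0.0006,0],[1,0,0,0.001,0]]])

```text
clock: 20.85
eef_pos: [0.5208, 0.0072, 0.0553]
eef_rot: [-0.005, 0.0, 1.0, -0.002]
wrist_force: [0.3, 0.9, -0.4]
grip_width: 0.0007
```

Emit:
move_arm(motion=[[[1,0,0,0.0006,0],[1,0,0,0.001,0]]])

```text
clock: 21.05
eef_pos: [0.521, 0.0072, 0.055]
eef_rot: [-0.005, 0.0, 1.0, -0.002]
wrist_force: [-3.1, -0.5, 10.9]
grip_width: 0.0003
```

```bash
python3 -c "
from h import *
go(.5211,.0079,.075,180)
s=snap('scene','scene21.png')
def z(im,x,y,w,h,k): return cv2.convertScaleAbs(cv2.resize(im[y:y+h,x:x+w],None,fx=k,fy=k,interpolation=cv2.INTER_CUBIC),alpha=2.2,beta=20)
cv2.imwrite('pics/c30.png',np.hstack([z(cv2.imread('pics/scene%d.png'%i),273,215,22,26,18) for i in(20,21)]))
"
```

```text
t 21.05 pos [0.521  0.0072 0.055 ] yaw 179.97 tilt 0.57 q7 0.74 F [-3.1 -0.5 10.9] T [-0.37  0.6   0.06] w 0.0003 -> shift [ 0.0001  0.0006 -0.02  ] turn -0.03
```

View pics/c30.png

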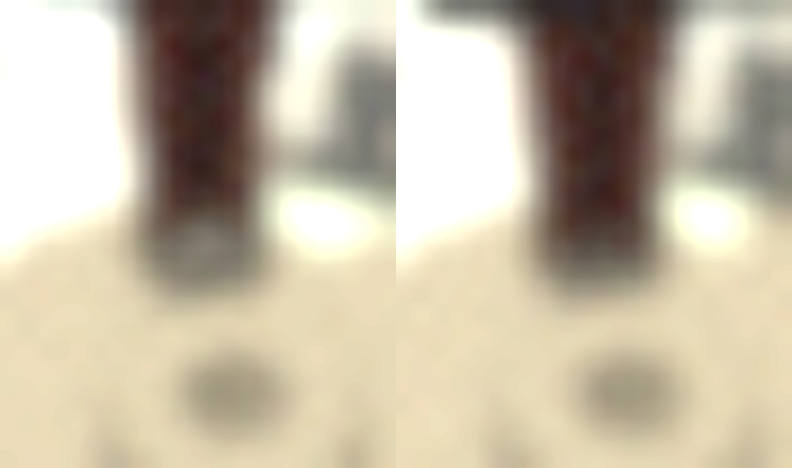

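```bash
python3 -c "
from h import *
for z in(.065,.07,.075,.08,.085,.09): print(z,at('scene',(285.8,242.1),z).round(4))
s=manip.read_state(); print(s['wrist_force'])
"
```

```text
0.065 [0.5623 0.0095 0.065 ]
0.07 [0.5657 0.0091 0.07  ]
0.075 [0.5692 0.0087 0.075 ]
0.08 [0.5726 0.0083 0.08  ]
0.085 [0.576  0.0079 0.085 ]
0.09 [0.5795 0.0076 0.09  ]
[-2.15296597 -0.95547939  9.21004951]
```

Emit:
move_arm(motion=[[[1,0,0,0.0001,0]]])

```text
clock: 21.2
eef_pos: [0.5211, 0.0073, 0.0553]
eef_rot: [-0.004, 0.0, 1.0, -0.002]
wrist_force: [0.1, 0.1, 0.3]
grip_width: 0.0002
```

Emit:
move_arm(motion=[[[1,0,0,0.0006,0],[1,0,0,0.0011,0]]])

```text
clock: 21.4
eef_pos: [0.5213, 0.0073, 0.0549]
eef_rot: [-0.004, 0.0, 1.0, -0.003]
wrist_force: [-3.8, -1.2, 14.9]
grip_width: -0.0
```

```bash
python3 -c "
from h import *
go(.5211,.0079,.075,180)"
```

```text
t 21.4 pos [0.5213 0.0073 0.0549] yaw 179.96 tilt 0.55 q7 0.74 F [-3.8 -1.2 14.9] T [-0.39  0.73  0.04] w -0.0 -> shift [ 0.0004  0.0005 -0.0201] turn -0.04
```

A hard stop at about 15 N with no travel. Back off and look at what state the pin is in.

Emit:
move_arm(motion=[[[1,0,0,-0.005,0],[1,0,0,-0.02,0],[1,0,0,-0.05,0],[1,0,0,-0.09,0],[1,0.02,0,-0.1,0]]])

```text
clock: 21.9
eef_pos: [0.5051, 0.0093, 0.1594]
eef_rot: [-0.001, 0.0, 1.0, -0.001]
wrist_force: [-0.0, 0.8, -0.5]
grip_width: 0.0004
```

Emit:
move_arm(motion=[[[1,0.05,-0.03,-0.02,0],[1,0.07,-0.08,-0.03,0],[1,0.09,-0.13,-0.04,0],[1,0.1,-0.18,-0.04,0],[1,0.11,-0.22,-0.04,0]]])

```text
clock: 22.4
eef_pos: [0.3967, -0.2032, 0.2017]
eef_rot: [-0.001, 0.0, 1.0, -0.003]
wrist_force: [1.0, -0.6, -0.5]
grip_width: 0.0005
```

```bash
python3 -c "
from h import *
go(.5211,.0079,.075,180)
s=snap('scene','scene22.png');t=snap('top','top22.png')
def z(im,x,y,w,h,k): return cv2.convertScaleAbs(cv2.resize(im[y:y+h,x:x+w],None,fx=k,fy=k,interpolation=cv2.INTER_CUBIC),alpha=1.5)
cv2.imwrite('pics/c31.png',np.hstack([z(t,260,155,55,60,7),z(s,260,210,55,60,7)]))
"
```

```text
t 22.4 pos [ 0.3967 -0.2032  0.2017] yaw 179.96 tilt 0.36 q7 1.47 F [ 1.  -0.6 -0.5] T [ 0.07 -0.2   0.06] w 0.0005 -> shift [-0.1245  0.2119  0.1252] turn -0.04
```

View pics/c31.png

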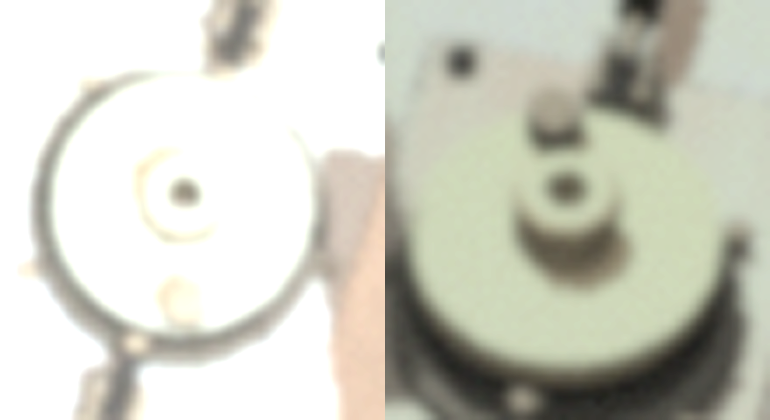

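```bash
python3 -c "
from h import *
def z(im,x,y,w,h,k): return cv2.resize(im[y:y+h,x:x+w],None,fx=k,fy=k,interpolation=cv2.INTER_CUBIC)
t=cv2.imread('pics/top22.png');s=cv2.imread('pics/scene22.png')
a=z(t,272,180,26,30,15).astype(float); a=np.clip((a-120)*1.9,0,255).astype(np.uint8)
b=cv2.convertScaleAbs(z(s,270,212,26,30,15),alpha=1.5)
cv2.imwrite('pics/c32.png',np.hstack([a,b]))
"
```

```text
(no output)
```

View pics/c32.png

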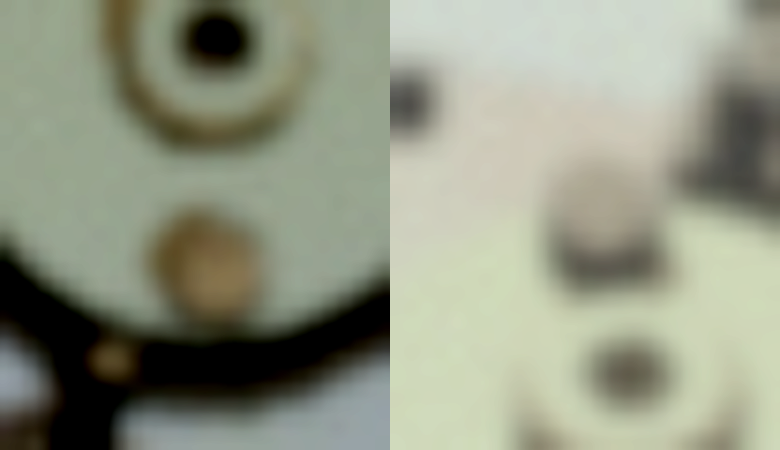

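```bash
python3 -c "
from h import *
print(tri((285.33,197.4),(283.67,225.33)))
for zt in(.08,.084,.09): print(zt,at('top',(285.33,197.4),zt).round(4),at('scene',(283.67,225.33),zt).round(4))
b=[dark(cv2.imread('pics/top22.png'),286,182,3),dark(cv2.imread('pics/scene22.png'),285.5,236.5,3)]; print(b,tri(*b))
def z(im,x,y,w,h,k): return cv2.resize(im[y:y+h,x:x+w],None,fx=k,fy=k,interpolation=cv2.INTER_CUBIC)
s=cv2.imread('pics/scene22.png'); th=np.linspace(0,6.28,60); out=[]
for zu in(.064,.069,.075):
  c=cv2.convertScaleAbs(z(s,272,216,22,24,12),alpha=1.6)
  for zz,col in((zu,(0,255,0)),(zu+.016,(255,0,0))):
    P=np.stack([.5211+.01*np.cos(th),.0092+.01*np.sin(th),0*th+zz],1); cv2.polylines(c,[((proj('scene',P)-[272,216]+.5)*12-.5).astype(np.int32)],True,col,1)
  out.append(c)
cv2.imwrite('pics/c33.png',np.hstack(out))
"
```

```text
(array([0.52063545, 0.00990339, 0.07936507]), np.float64(0.0034827665375626797))
0.08 [0.5208 0.0117 0.08  ] [0.5208 0.0081 0.08  ]
0.084 [0.5203 0.0118 0.084 ] [0.5238 0.0078 0.084 ]
0.09 [0.5196 0.012  0.09  ] [0.5282 0.0074 0.09  ]
[(np.float64(285.97505520569234), np.float64(182.07532510018814)), (np.float64(285.48030407740146), np.float64(236.47546648237733))] (array([0.56463073, 0.00892315, 0.09271644]), np.float64(0.0013160596337491227))
```

View pics/c33.png

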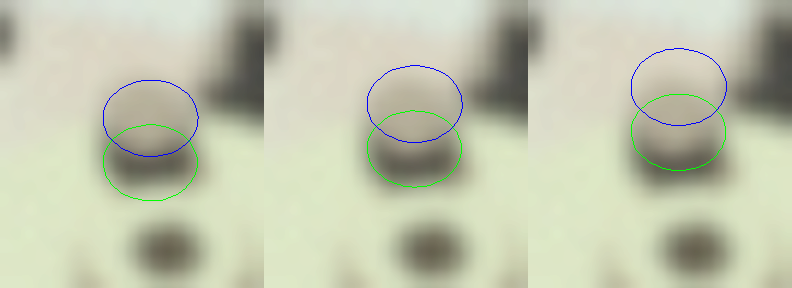

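```bash
python3 -c "
from h import *
def z(im,x,y,w,h,k): return cv2.resize(im[y:y+h,x:x+w],None,fx=k,fy=k,interpolation=cv2.INTER_CUBIC)
out=[]
for i,al in((16,1.6),(17,1.9),(20,1.9),(22,1.6)):
  c=cv2.convertScaleAbs(z(cv2.imread('pics/scene%d.png'%i),275,214,18,28,11),alpha=al)
  for y in range(0,308,55): cv2.line(c,(0,y),(8,y),(0,0,255),1)
  cv2.line(c,(0,165),(197,165),(0,0,255),1); out.append(c)
cv2.imwrite('pics/c34.png',np.hstack(out))
"
```

```text
(no output)
```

View pics/c34.png

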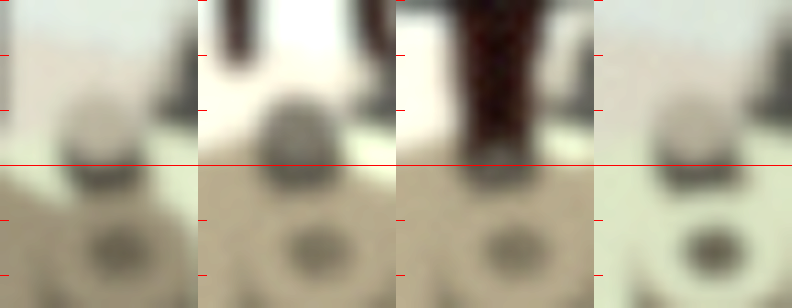

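The pin head looks the same before and after pressing (silhouette top at row 222.1, matching a head top at about 0.080 m, i.e. home), and two-view triangulation gives 0.079 m. But it fell further than the text says, so I'll calibrate the fingertips by a light touch on the hub top (known 0.092 m).

```bash
python3 -c "
from h import *
go(.5651,.0086,.16,180)"
```

```text
t 22.5 pos [ 0.3952 -0.2081  0.2003] yaw 179.34 tilt 0.33 q7 1.47 F [ 0.1  0.7 -0.3] T [ 0.09 -0.19 -0.01] w 0.0007 -> shift [-0.1676  0.2188  0.0387] turn -0.66
```

Emit:
move_arm(motion=[[[1,-0.035,0.045,0,0],[1,-0.07,0.09,0,0],[1,-0.105,0.137,0,0],[1,-0.138,0.182,0.02,0],[1,-0.1676,0.2188,0.039,0]]])

```text
clock: 23.0
eef_pos: [0.5518, -0.0073, 0.1693]
eef_rot: [-0.001, 0.006, 1.0, -0.002]
wrist_force: [1.1, -1.7, 0.2]
grip_width: 0.0007
```

```bash
python3 -c "
from h import *
go(.5651,.0086,.085,180)"
```

```text
t 23.0 pos [ 0.5518 -0.0073  0.1693] yaw 179.35 tilt 0.27 q7 0.97 F [ 1.1 -1.7  0.2] T [ 0.03 -0.15  0.  ] w 0.0007 -> shift [-0.0132  0.0164  0.0842] turn -0.65
```

Emit:
move_arm(motion=[[[1,-0.0132,0.0164,0.01,0],[1,-0.0132,0.0164,0.03,0],[1,-0.0132,0.0164,0.055,0],[1,-0.0132,0.0164,0.075,0],[1,-0.0132,0.0164,0.082,0]]])

```text
clock: 23.5
eef_pos: [0.564, 0.0092, 0.086]
eef_rot: [-0.002, 0.005, 1.0, -0.002]
wrist_force: [-0.5, 0.4, 0.3]
grip_width: 0.0002
```

```bash
python3 -c "
from h import *
go(.5651,.0086,.075,180)"
```

```text
t 23.5 pos [0.564  0.0092 0.086 ] yaw 179.41 tilt 0.32 q7 0.87 F [-0.5  0.4  0.3] T [ 0.01 -0.13 -0.01] w 0.0002 -> shift [-0.0011 -0.0006  0.011 ] turn -0.59
```

Emit:
move_arm(motion=[[[1,-0.001,0,0.003,0],[1,-0.001,0,0.006,0],[1,-0.001,0,0.009,0],[1,-0.001,0,0.011,0]]])

```text
clock: 23.9
eef_pos: [0.5653, 0.0092, 0.0754]
eef_rot: [-0.002, 0.005, 1.0, -0.002]
wrist_force: [0.6, 0.0, -0.4]
grip_width: 0.0004
```

Emit:
move_arm(motion=[[[1,0,0,0.001,0],[1,0,0,0.0015,0]]])

```text
clock: 24.1
eef_pos: [0.5655, 0.0091, 0.0742]
eef_rot: [-0.001, 0.005, 1.0, -0.002]
wrist_force: [-0.2, 1.3, -1.0]
grip_width: 0.0005
```

Emit:
move_arm(motion=[[[1,0,0,0.001,0],[1,0,0,0.001,0]]])

```text
clock: 24.3
eef_pos: [0.5655, 0.009, 0.0732]
eef_rot: [-0.001, 0.005, 1.0, -0.002]
wrist_force: [0.2, 0.1, 0.0]
grip_width: 0.0005
```

Emit:
move_arm(motion=[[[1,0,0,0.001,0],[1,0,0,0.001,0]]])

```text
clock: 24.5
eef_pos: [0.5655, 0.009, 0.0721]
eef_rot: [-0.001, 0.005, 1.0, -0.002]
wrist_force: [-0.9, -0.1, 1.0]
grip_width: 0.0008
```

Emit:
move_arm(motion=[[[1,0,0,0.0006,0],[1,0,0,0.0008,0]]])

```text
clock: 24.7
eef_pos: [0.5654, 0.009, 0.0712]
eef_rot: [-0.001, 0.005, 1.0, -0.002]
wrist_force: [0.8, -0.3, -0.6]
grip_width: 0.0004
```

Emit:
move_arm(motion=[[[1,0,0,0.0006,0],[1,0,0,0.0008,0]]])

```text
clock: 24.9
eef_pos: [0.5654, 0.009, 0.0704]
eef_rot: [-0.001, 0.005, 1.0, -0.002]
wrist_force: [0.3, 0.6, -0.1]
grip_width: 0.0007
```

Emit:
move_arm(motion=[[[1,0,0,0.0006,0],[1,0,0,0.0008,0]]])

```text
clock: 25.1
eef_pos: [0.5653, 0.009, 0.0695]
eef_rot: [-0.002, 0.005, 1.0, -0.002]
wrist_force: [0.9, -0.0, 0.4]
grip_width: 0.0004
```

Emit:
move_arm(motion=[[[1,0,0,0.0006,0],[1,0,0,0.0008,0]]])

```text
clock: 25.3
eef_pos: [0.5653, 0.009, 0.0686]
eef_rot: [-0.002, 0.005, 1.0, -0.002]
wrist_force: [0.3, -0.3, -0.0]
grip_width: 0.0006
```

Emit:
move_arm(motion=[[[1,0,0,0.0005,0],[1,0,0,0.0007,0]]])

```text
clock: 25.5
eef_pos: [0.5653, 0.0089, 0.0678]
eef_rot: [-0.002, 0.005, 1.0, -0.002]
wrist_force: [-0.5, 0.5, 0.1]
grip_width: 0.0003
```

Emit:
move_arm(motion=[[[1,0,0,0.0005,0],[1,0,0,0.0007,0]]])

```text
clock: 25.7
eef_pos: [0.5653, 0.009, 0.0672]
eef_rot: [-0.002, 0.005, 1.0, -0.002]
wrist_force: [-0.9, -0.5, 2.1]
grip_width: 0.0006
```

Emit:
move_arm(motion=[[[1,0,0,0.0005,0],[1,0,0,0.0005,0]]])

```text
clock: 25.9
eef_pos: [0.5653, 0.0089, 0.0672]
eef_rot: [-0.002, 0.005, 1.0, -0.002]
wrist_force: [-1.5, -0.1, 4.8]
grip_width: 0.0005
```

Emit:
move_arm(motion=[[[1,0,0,0.0005,0],[1,0,0,0.0005,0]]])

```text
clock: 26.1
eef_pos: [0.5653, 0.0089, 0.0672]
eef_rot: [-0.001, 0.005, 1.0, -0.003]
wrist_force: [-1.8, 0.2, 5.7]
grip_width: 0.0003
```

Hub contact is at TCP 0.0672, so the tips are 24.8 mm above the reported TCP and the pin's head top was at 0.0553 + 0.0248 ≈ 0.080 m. That is exactly home. Retreat and do a final check.

Emit:
move_arm(motion=[[[1,0,0,-0.003,0],[1,0,0,-0.02,0],[1,0,0,-0.05,0],[1,0,0,-0.09,0],[1,0.02,0,-0.11,0]]])

```text
clock: 26.6
eef_pos: [0.5481, 0.0108, 0.1813]
eef_rot: [0.001, 0.006, 1.0, -0.002]
wrist_force: [0.3, -0.1, -0.2]
grip_width: 0.0007
```

Emit:
move_arm(motion=[[[1,0.03,-0.03,-0.01,0],[1,0.06,-0.07,-0.02,0],[1,0.09,-0.11,-0.02,0],[1,0.12,-0.16,-0.02,0],[1,0.14,-0.2,-0.02,0]]])

```text
clock: 27.1
eef_pos: [0.4064, -0.1852, 0.2027]
eef_rot: [0.001, 0.005, 1.0, -0.002]
wrist_force: [0.9, -1.5, 0.1]
grip_width: 0.0005
```

Emit:
move_arm(motion=[[[1,0,0,0,0],[1,0,0,0,0],[1,0,0,0,0]]])

```text
clock: 27.4
eef_pos: [0.4071, -0.1841, 0.2034]
eef_rot: [0.001, 0.004, 1.0, -0.002]
wrist_force: [-0.3, -0.2, 0.1]
grip_width: 0.0006
```

```bash
python3 -c "
from h import *
go(.5651,.0086,.075,180)
s=snap('scene','scene23.png');t=snap('top','top23.png')
cv2.imwrite('pics/c35.png',np.hstack([cv2.resize(t[110:300,150:430],None,fx=1.4,fy=1.4),cv2.resize(s[130:320,180:460],None,fx=1.4,fy=1.4)]))
"
```

```text
t 27.4 pos [ 0.4071 -0.1841  0.2034] yaw 179.5 tilt 0.33 q7 1.45 F [-0.3 -0.2  0.1] T [ 0.04 -0.23  0.04] w 0.0006 -> shift [-0.1559  0.1947  0.1279] turn -0.5
```

View pics/c35.png

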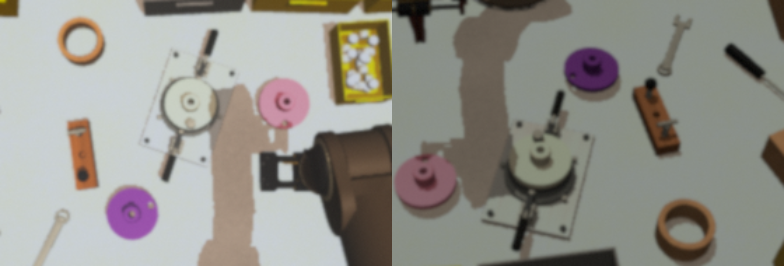

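The pin's head sits low on the flange (top view about 285,197). The bushing is seated, the other two pins and the bench items are undisturbed, and the robot is clear. Handing in.

```bash
python3 -c "
from h import *
print(manip.job_done())"
```

```text
the job is handed in; nothing more can be done
None
```

I took the plain round-headed pin from the middle of the block and set it in the flange hole, with about 9 N of contact on the steel face. I turned the bushing by its hub about 110° until the pin dropped and locked it, then pressed on the head with the closed fingertips. The press met a hard stop at about 15 N. The job was handed in at about 27.5 s, with the arm clear of everything.

**Pin home:** by touch, using the hub top as a height reference, the head top is at about 0.080 m, which is the fully home height. Two-view triangulation gave 0.079 m, although the two rays missed each other by 3.5 mm.

**Rest of the bench:** the last pictures show the bushing seated as before, the tee and ball pins still in the block, and nothing else near the nest or block visibly moved. The pictures I checked do not cover the whole bench.

Two checks disagreed with the given text:
- **Fingertip position:** the fingertips are about 25 mm behind the reported TCP, not 11 mm ahead of it (`manip.tip_extent`). A first closing attempt passed above the pin head, and I then worked by measurement and feel.
- **Pin drop:** the pin appeared already fully down before I pressed, rather than stopping at the spring ball after 11 to 15 mm. Pressing therefore produced no measurable travel, and I never felt the ball's resistance.

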